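# Load the shafts into the tray and book them out with the scanner

## Robot

A 6-joint arm with a two-finger parallel gripper is mounted at the origin on a cart in front of the work surface, level with it; the furniture and walls round the work are solid. World frame = base frame: x ahead of the robot, y to its left, z up, the work surface at z = 0. Lengths are in mm, angles in rad, forces in N, time in s.
With the tool pointing down it reaches from about 350 to 875 mm from the base axis. Payload 4.2 kg.
Tool frame: the origin (TCP) lies at the very end of the fingers, on their centre line; the grasp point (between the pads) lies arm.hold_point_z behind it (arm.hold_point_z is the distance from the TCP to the grasp point, in mm); y points along the fingers, x is the direction in which the jaws open and shut, and the axes are right-handed (so a half turn about y gives the same grasp; the last joint's range is limited). The gripper opens to 85 mm and grips with 20 to 120 N. Pads are 22 mm wide; open, the fingers measure 114 mm over their backs; the gripper's body (76 mm by 85 mm) begins 54 mm behind the grasp point. The pads swing forward as they close: fully open they stand 13 mm farther back than shut.
Start: joints at [1.47, 0.385, 0.008, 0, -1.194, -0.259], TCP at [220.021, 584.97, 231.312] pointing down, gripper open.
Joint ranges: [-3.14, 3.14], [-1.21, 2.06], [-1.07, 1.41], [-3.16, 2.05], [-2.99, -0.16], [-3.1, 3.1]. Speed limits (rad/s): [2.79, 2.79, 3.14, 3.14, 3.14, 3.14].

## Interface

Orientations are given as a unit quaternion [x, y, z, w].
In Python, from bench import arm gives the robot as it stands.
- The arm moves only by the shell command python3 -m creep 'ROWS'. ROWS is JSON, a list of rows, each a list of 3 entries, a list of its own where there are three numbers: the shift along the world's x, y, z in mm, then the turn, a rotation vector about the world's x, y, z in rad, then the gripper command: -1 is shut, 1 is fully open, values between are in proportion. In form: [[[dx, dy, dz], [wx, wy, wz], jaw], ...]. A call has 1 to 12 rows; each row is the pose to reach, as a shift and turn from the pose commanded when the call began; what a row does not reach only later rows make up. A row lasts 1/12 s, in which the tool goes at most 41.7 mm and 7.16 degrees, less where a joint would pass 70% of its speed; a pose out of reach is approached as far as the arm can. A call with a gripper value outside its range is refused whole. The fingers move at their own pace and stop on an object; the grip force is fixed at half the most. Time passes only in rows, so rows that repeat a pose let the fingers close. It gives the time, the measured TCP pose, the force and the opening at its end, in the units of the state.
- arm.read_state(): the state, without advancing time (a new reading comes with each control period).
- arm.get_image(name): name is "scene" or "top" or "wrist"; returns (picture, depth): 400x640x3 uint8, red, green, blue; 400x640 float32, mm along the optical axis (not along the pixel's ray), 0 where there is no reading.
- arm.camera_params(name): a dict with "camera_matrix" (3x3 intrinsics, pixels), "extrinsics" (4x4, takes a point from world to camera coordinates); the wrist camera has in their place "T_tool_cam" (4x4, takes a point from camera to tool coordinates, whose origin is the TCP and whose axes are the tool frame's). Camera axes: x right, y down, z forward; pixel columns grow to the right and rows downward; lengths in mm; the calibration is good to about 2 mm. A picture is of the moment at which its call begins: read the wrist's pose just before it. camera_params takes no time and is no camera call.
- arm.job_done(): hands the job in, once; it reports no verdict.
The state is a dict: "clock": time; "joints": joint angles; "joint_vel": joint speeds; "joint_efforts": joint torques, N m; "position": TCP position; "ee_rot": TCP orientation; "contact_force": force on the tool from outside, world axes, zero at the start; "wrist_torque": the same for the moment, N m; "gripper_width": finger opening in mm.
Only numpy, scipy, OpenCV 4.12 (cv2) and the standard library are available. Lean on these libraries where they do the work, as an engineer would, in place of code of your own. Each camera call takes 0.05 s, during which the arm holds its last target.

## Task

Snap every steel shaft that is in the rack straight forward out of its spring clips and lay each one down in a slot of its own in the toothed tray. When the tray is loaded, pick up the hand scanner and hold it still for two seconds about 10 cm in front of the striped label, pointing squarely at its middle, then lay the scanner back in the middle of its mat, lengthwise and right side up. Leave everything else on the bench alone.

Things in the scene. Friction and masses are not known exactly. Their poses are not given: they have to be found in the camera images.
- shaft0: Round steel shaft, 18 mm diameter, a blue square cap on each end (22x22 mm, 12 mm long); 136 mm long, 106 mm of bare bar between the caps, about 150 g. Origin at its centre, own y along its length. At the start level in two sprung clips of the rack, at the place of its number (shaft0 at place0). Three or four of shaft0..3 are present; an absent one is None.
- shaft1: Round steel shaft, 18 mm diameter, a blue square cap on each end (22x22 mm, 12 mm long); 136 mm long, 106 mm of bare bar between the caps, about 150 g. Origin at its centre, own y along its length. At the start level in two sprung clips of the rack, at the place of its number (shaft0 at place0). Three or four of shaft0..3 are present; an absent one is None.
- shaft2: Round steel shaft, 18 mm diameter, a blue square cap on each end (22x22 mm, 12 mm long); 136 mm long, 106 mm of bare bar between the caps, about 150 g. Origin at its centre, own y along its length. At the start level in two sprung clips of the rack, at the place of its number (shaft0 at place0). Three or four of shaft0..3 are present; an absent one is None.
- shaft3: Round steel shaft, 18 mm diameter, a blue square cap on each end (22x22 mm, 12 mm long); 136 mm long, 106 mm of bare bar between the caps, about 150 g. Origin at its centre, own y along its length. At the start level in two sprung clips of the rack, at the place of its number (shaft0 at place0). Three or four of shaft0..3 are present; an absent one is None.
- clip_rack: Fixed shaft rack, aluminium base 190x320x10 mm. Origin at the centre of its underside; own -x is its front, to which the clips open; own y runs along the shafts. A shaft comes out only straight forward (own -x, level): 10 to 20 N in all, free after 25 mm; not upward, not endways. Four shaft places (points place0..3) in two stepped rows of two, 100 mm apart front to back, the back row 35 mm higher.
- place0 (a point): Shaft place, front row: middle of the shaft's axis, 70 mm above the bench, axes as the rack's. Two black C clips 42 mm either side of it (12 mm wide, two sprung jaws each) on 14 mm wide posts, which stand 10 to 22 mm behind the axis and end 16 mm above it; jaws reach 14 mm above and 15 mm in front of the axis. The 70 mm of bar between the clips are free all round down to the base.
- place1 (a point): As place0: front row, right-hand place (own -y side), axis 70 mm up.
- place2 (a point): As place0: back row, left-hand place, axis 105 mm up.
- place3 (a point): As place0: back row, right-hand place, axis 105 mm up.
- tray: Fixed tray: grey base plate 226x124x8 mm, two orange toothed rails along own x at own y = +-42 mm (10 mm thick, 74 mm free between them). Origin at the centre of the underside. Slots across the rails at own x = -72, -24, 24, 72 mm, 36 mm wide between teeth; teeth top at 47 mm, slot floor at 31 mm: a lying shaft's axis is 40 mm up, along own y, its end caps outside the rails.
- label (a point): Centre of the striped label (70x52 mm, 115 mm above the bench) on the upright plate (84 mm wide, 150 mm high) of the fixed card stand. Own x is square to the label and points away from the viewer, into the plate: the scanner must look along it, from the -x side. Own z up.
- scanner: Hand scanner, 140x52x34 mm, 180 g. Origin at its centre (half-way up). Own x points out of its dark red window; body 36 mm wide along own y (from x = -70 to 28 mm), black head 52 mm wide (x = 28 to 70 mm). Lies lengthwise on its mat at the start, own z up. It reads by itself; no button has to be pressed.
- window (a point): Centre of the scanner's window, 70 mm ahead of its centre along own x.
- tail (a point): Centre of the scanner's rear end, 70 mm behind its centre.
- scanner_mat: Fixed grey mat, 190x100x4 mm, the scanner's place. Origin at the centre of its underside, long side along own x.
- driver: Bystander: small grey screwdriver, 144 mm long, 14 thick, lying flat near the robot. Origin at the centre of its underside. Leave alone.
- pen: Bystander: white marker pen with a red cap, 135 mm long, 17 thick, lying flat near the robot. Origin at the centre of its underside. Leave alone.
- cleaner: Bystander: white bottle with a blue cap, 62 mm across, 138 high, standing behind the vice. Origin at the centre of its underside. Leave alone.
There are look-alikes about, which are no part of the job. What is shaped like the shaft2 but brown or pink is not meant.

How it is judged:
By the outcome, as a careful person would: the job done as asked, in the order asked, and still so for the second after the job is handed in, with the robot touching nothing.
Of shaft0, shaft1, shaft2, shaft3 only 3 to 4 are there at a start; the rules pass over those that are not, and their reading is None.
At some moment in a run one of scanner may be knocked a few centimetres aside while the robot is not near it.
Once in a run the grip may slacken for a moment while it holds something.
It also fails if it takes over 210 s, if anything falls off the work surface, if the arm or the gripper's body presses on something with over 40 N, if the wrist force passes 120 N, or if a joint passes its speed limit or range.

## Working session

There is one attempt and no reset: what is moved stays moved. The work goes in short steps, Python scripts to look and compute and a shell command to move; the robot and the scene stay as the last step left them, time stands still between calls to the robot, and variables do not carry over. Pictures are saved under pics/ and viewed, and the job is handed in when it is done.

```bash
ls; mkdir -p pics
python3 - <<'E'
from bench import arm
import cv2,json
print(arm.read_state(), arm.hold_point_z)
for n in ["scene","top","wrist"]:
    p,d=arm.get_image(n); cv2.imwrite(f"pics/{n}0.png",p[:,:,::-1]); print(n,arm.camera_params(n))
E
```

```text
pics
{'clock': 0.0, 'joints': array([ 1.46957928e+00,  3.85556436e-01,  6.61841246e-03, -4.97493419e-04,
       -1.19398379e+00, -2.58615604e-01]), 'joint_vel': array([ 4.77706694e-05,  1.56883384e-04,  3.08060087e-04, -4.81304654e-04,
        8.79731774e-04, -1.78217694e-03]), 'joint_efforts': array([-7.57028993e-04, -3.92291379e+01,  1.88395894e+01,  4.18629214e+00,
       -4.69684484e-03, -1.38226676e-05]), 'position': array([219.84142586, 584.43662844, 230.21897017]), 'ee_rot': array([ 0.40301439, -0.5809742 ,  0.5819049 , -0.40178983]), 'contact_force': array([ 0.51420984,  0.09613824, -0.49220858]), 'wrist_torque': array([-0.03655345, -0.06097001, -0.01977325]), 'gripper_width': 85.46261877611092} 18.700000000000003
scene {'camera_matrix': array([[439.56406501,   0.        , 316.36723703],
       [  0.        , 439.56406501, 196.73839017],
       [  0.        ,   0.        ,   1.        ]]), 'extrinsics': array([[-4.40624530e-01, -8.97649924e-01, -8.63935147e-03,
         2.65384842e+02],
       [-5.87796967e-01,  2.95775893e-01, -7.53001558e-01,
         3.57811567e+02],
     
[... 534 characters left out ...]
 [ 2.07918666e-01,  8.46567775e-03, -9.78109483e-01,
         1.72950197e+03],
       [ 0.00000000e+00,  0.00000000e+00,  0.00000000e+00,
         1.00000000e+00]])}
wrist {'camera_matrix': array([[331.4005576 ,   0.        , 317.24643964],
       [  0.        , 331.4005576 , 201.13864285],
       [  0.        ,   0.        ,   1.        ]]), 'T_tool_cam': array([[ 9.99999839e-01, -5.51613842e-04,  1.33277185e-04,
         3.25325561e-02],
       [-2.89374193e-04, -2.93633066e-01,  9.55918165e-01,
        -1.42153584e+02],
       [-4.88163103e-04, -9.55918050e-01, -2.93633178e-01,
         7.38766751e+01],
       [ 0.00000000e+00,  0.00000000e+00,  0.00000000e+00,
         1.00000000e+00]])}
```

View pics/scene0.png

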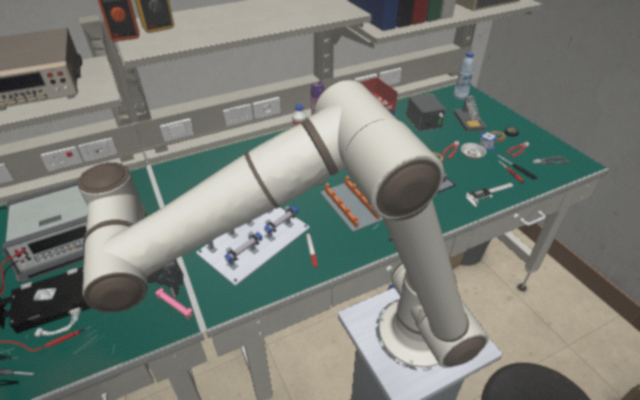

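View pics/top0.png

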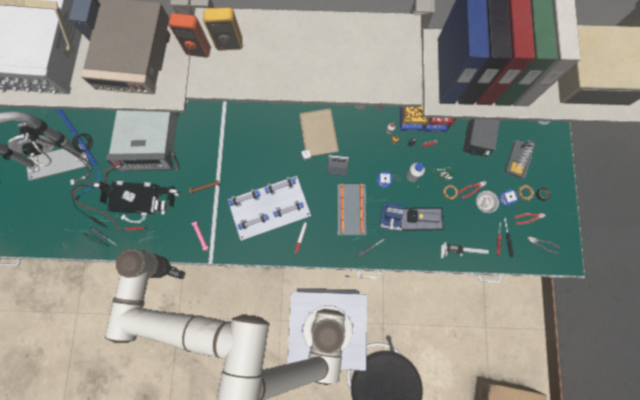

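View pics/wrist0.png

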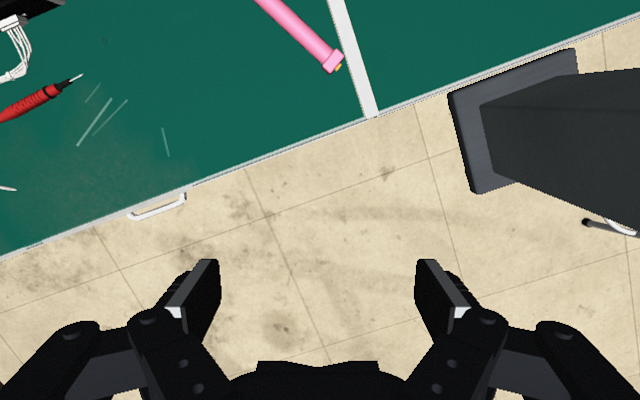

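Run:
```python
import cv2
a=cv2.imread("pics/top0.png")[130:260,180:480]; cv2.imwrite("pics/t1.png",cv2.resize(a,(800,347),interpolation=cv2.INTER_CUBIC))
a=cv2.imread("pics/scene0.png")[60:300,180:500]; cv2.imwrite("pics/s1.png",cv2.resize(a,(800,600),interpolation=cv2.INTER_CUBIC))
```

```text
(no output)
```

View pics/t1.png

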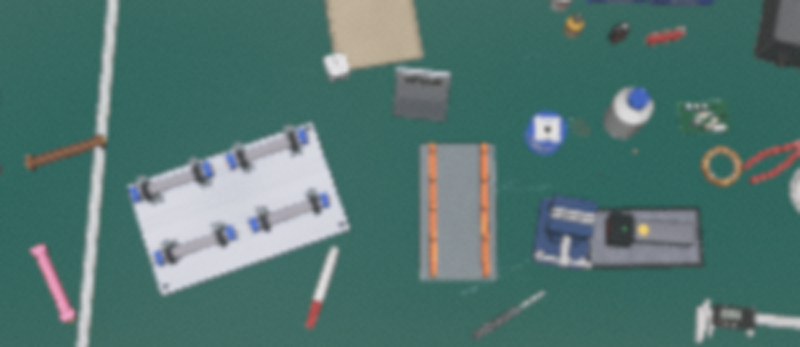

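View pics/s1.png

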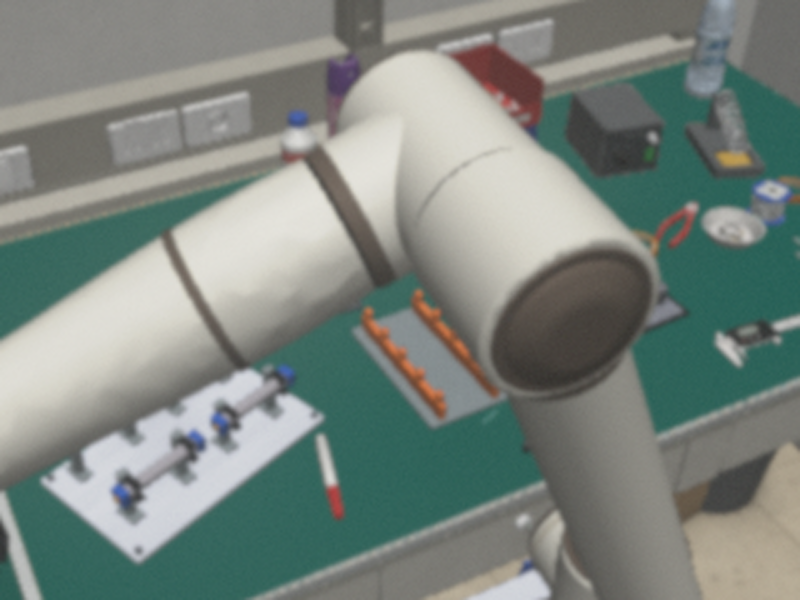

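```bash
cat > h.py <<'E'
from bench import arm
import numpy as np, cv2
from scipy.spatial.transform import Rotation as R
np.set_printoptions(precision=1,suppress=True)
def cam(n,st=None):
    p=arm.camera_params(n); K=p["camera_matrix"]
    if n=="wrist":
        T=np.eye(4); T[:3,:3]=R.from_quat(st["ee_rot"]).as_matrix(); T[:3,3]=st["position"]
        return K,T@p["T_tool_cam"]
    return K,np.linalg.inv(p["extrinsics"])
def ray(n,uv,z,st=None):
    K,T=cam(n,st); d=T[:3,:3]@np.linalg.solve(K,[uv[0],uv[1],1]); o=T[:3,3]
    return o+d*(z-o[2])/d[2]
def proj(n,P,st=None):
    K,T=cam(n,st); q=np.linalg.inv(T)@np.r_[P,1]; q=K@q[:3]; return q[:2]/q[2]
def snap(n,f=None):
    st=arm.read_state(); p,d=arm.get_image(n)
    if f: 
        cv2.imwrite(f"pics/{f}.png",p[:,:,::-1]); np.savez(f"pics/{f}.npz",p=p,d=d,pos=st["position"],rot=st["ee_rot"])
    return p,d,st
def load(f):
    z=np.load(f"pics/{f}.npz"); return z["p"],z["d"],{"position":z["pos"],"ee_rot":z["rot"]}
def depthpt(n,uv,d,st=None):
    K,T=cam(n,st); z=float(d[int(round(uv[1])),int(round(uv[0]))]); return (T@np.r_[np.linalg.solve(K,[uv[0],uv[1],1])*z,1])[:3]
E
python3 - <<'E'
from h import *
f=lambda u,v,z:ray("top",(180+u/2.6667,130+v/2.6667),z)
for n,u,v,z in [("rackTL",128,187,10),("TR",312,125,10),("BR",350,227,10),("BL",163,294,10),("trayTL",420,144,8),("TR",495,144,8),("BR",497,280,8),("BL",420,280,8),("stand",422,93,5),("standplate",425,72,150),("matTL",592,207,4),("matTR",703,210,4),("matBR",700,268,4),("matBL",592,268,4),("pen",322,288,8),("driver",510,312,8),("vice",565,232,40)]:
    print(n,f(u,v,z))
print(R.from_quat(arm.read_state()["ee_rot"]).as_matrix())
E
```

```text
rackTL [531.  449.6  10. ]
TR [645.8 153.   10. ]
BR [476.4  83.4  10. ]
BL [357.5 379.4  10. ]
trayTL [619.6 -26.9   8. ]
TR [ 623.7 -150.8    8. ]
BR [ 397.9 -156.7    8. ]
BL [393.8 -32.7   8. ]
stand [708.4 -28.    5. ]
standplate [698.5 -28.1 150. ]
matTL [ 523.5 -311.1    4. ]
matTR [ 524.4 -492.5    4. ]
matBR [ 428.6 -485.1    4. ]
matBL [ 422.9 -310.5    4. ]
pen [375.7 124.6   8. ]
driver [ 347.  -178.1    8. ]
vice [ 474.3 -261.2   40. ]
[[-0.4 -0.   0.9]
 [-0.9 -0.  -0.4]
 [ 0.  -1.   0. ]]
```

```bash
python3 -m creep '[[[26,-27,7],[0,0,-0.07],1],[[52,-54,14],[0,0,-0.14],1],[[78,-81,21],[0,0,-0.22],1],[[104,-108,28],[0,0,-0.31],1],[[130,-135,35],[0,0,-0.4],1],[[156,-162,42],[0,0,-0.49],1],[[182,-189,50],[0,0,-0.58],1],[[208,-216,60],[0,0,-0.66],1],[[234,-243,65],[0,0,-0.72],1],[[255,-268,70],[0,0,-0.77],1],[[260,-274,70],[0,0,-0.77],1],[[260,-274,70],[0,0,-0.77],1]]'
python3 - <<'E'
from h import *
snap("wrist","w1"); snap("scene","s2")
print(arm.read_state()["joints"],arm.read_state()["clock"])
E
```

```text
clock: 1.15
position: [481.1, 309.2, 301.2]
ee_rot: [0.154, -0.69, 0.69, -0.153]
contact_force: [-0.2, 0.3, -0.1]
gripper_width: 85.1
[ 0.9  0.3 -0.  -0.  -1.3 -0.4] 1.25
```

View pics/w1.png

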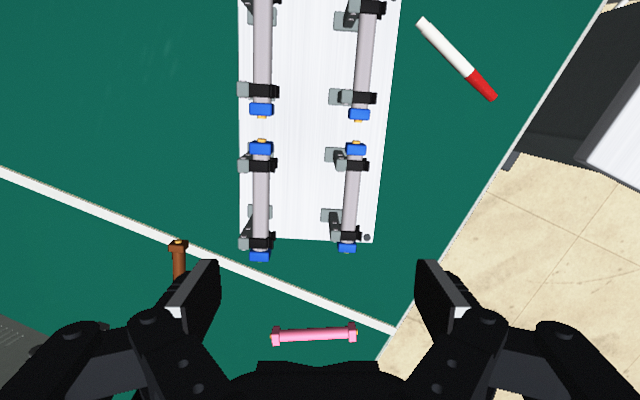

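View pics/s2.png

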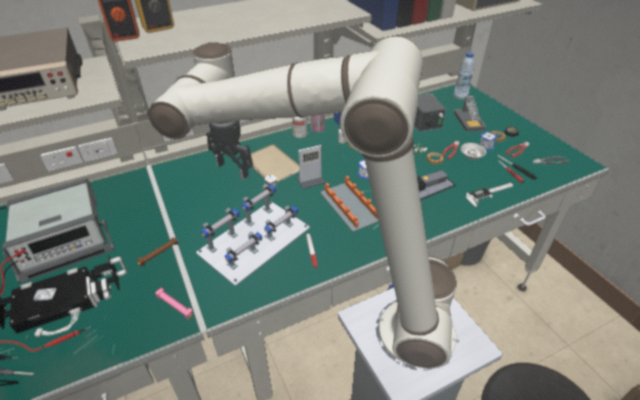

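```bash
python3 -m creep '[[[10,-24,0],[0,0,0],1],[[25,-60,0],[0,0,0],1],[[40,-95,0],[0,0,0],1],[[52,-125,0],[0,0,0],1],[[52,-125,0],[0,0,0],1],[[52,-125,0],[0,0,0],1]]'
python3 - <<'E'
from h import *
snap("wrist","w2")
for f in ["w1","w2"]:
    p,d,st=load(f); hsv=cv2.cvtColor(p,cv2.COLOR_RGB2HSV)
    m=cv2.inRange(hsv,(105,150,80),(125,255,255))
    n,l,s,c=cv2.connectedComponentsWithStats(m)
    print(f,st["position"])
    for i in range(1,n):
        if s[i,4]>40: print(s[i],c[i],"dep",depthpt("wrist",c[i],d,st),[ray("wrist",c[i],z,st)[:2] for z in (81,116)])
E
```

```text
clock: 1.75
position: [531.7, 186.0, 300.9]
ee_rot: [-0.155, 0.69, -0.69, 0.154]
contact_force: [0.2, 0.0, -0.6]
gripper_width: 85.6
w1 [481.1 309.2 301.2]
[249 103  23  13 268] [260.1 108.7] dep [557.7 272.5 113.7] [array([562.2, 275.5]), array([557.4, 272.3])]
[349 108  21  12 210] [358.9 113.6] dep [465.7 236.   81.5] [array([465.6, 236. ]), array([470.1, 236.5])]
[249 142  22  13 259] [259.6 148.1] dep [543.7 307.  116.7] [array([547.1, 314.1]), array([543.8, 307.1])]
[346 144  20  11 208] [355.4 149.1] dep [451.9 270.9  80.7] [array([452. , 270.9]), array([457.8, 268.1])]
[338 243  18  10 157] [346.6 247.4] dep [408.  380.2  80.1] [array([408.3, 379.9]), array([418.3, 366.5])]
[249 251  20  11 195] [258.7 256.1] dep [500.4 416.9 114.8] [array([499.2, 434.9]), array([500.5, 416.2])]
w2 [531.7 186.  300.9]
[251 118  23  14 270] [261.6 124.5] dep [601.1 162.4 115. ] [array([605.1, 166.9]), array([601. , 162.2])]
[349 122  21  13 212] [359.1 128.2] dep [509.1 126.1  80. ] [array([509.3, 126.1]), array([514.5, 125.4])]
[340 225  19  10 156] [349.3 229.7] dep [466.  234.7  80.9] [array([466. , 234.6]), array([475.4, 223.4])]
[250 232  21  11 200] [260.3 236.8] dep [557.6 271.7 114.9] [array([557.1, 287.4]), array([557.7, 271.1])]
[338 254  18  11 159] [346.6 259. ] dep [451.5 270.3  80.2] [array([451.8, 269.9]), array([462.5, 255.3])]
[250 263  20  11 193] [259.5 268.2] dep [544.2 306.4 115.5] [array([542.2, 326.2]), array([544.2, 306.1])]
[331 336  17   9 126] [338.7 340. ] dep [408.1 379.7  80.4] [array([408.3, 379.3]), array([423.3, 354.1])]
[250 351  18  10 154] [258.3 355.7] dep [500.6 416.7 114.7] [array([494.2, 447.3]), array([500.9, 415.6])]
```

View pics/w2.png

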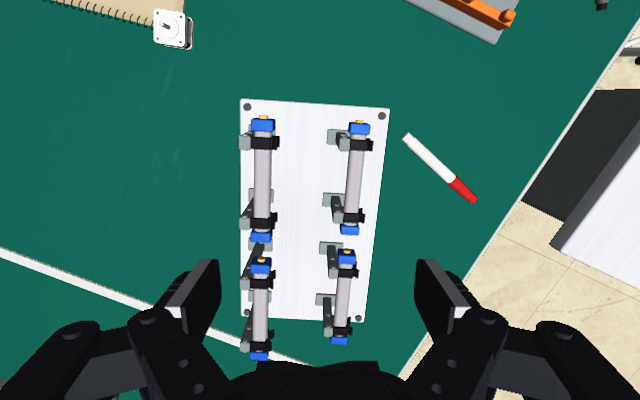

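```bash
python3 -m creep '[[[-5,-25,0],[0,0,-0.07],1],[[-10,-50,0],[0,0,-0.14],1],[[-16,-75,0],[0,0,-0.21],1],[[-22,-100,0],[0,0,-0.28],1],[[-30,-125,0],[0,0,-0.35],1],[[-37,-150,0],[0,0,-0.385],1],[[-44,-175,0],[0,0,-0.385],1],[[-50,-195,0],[0,0,-0.385],1],[[-50,-196,0],[0,0,-0.385],1],[[-50,-196,0],[0,0,-0.385],1]]'
python3 - <<'E'
from h import *
snap("wrist","w3")
E
python3 -m creep '[[[0,-25,0],[0,0,0],1],[[0,-55,0],[0,0,0],1],[[0,-90,0],[0,0,0],1],[[0,-125,0],[0,0,0],1],[[0,-160,0],[0,0,0],1],[[0,-195,0],[0,0,0],1],[[0,-230,0],[0,0,0],1],[[0,-255,0],[0,0,0],1],[[0,-270,0],[0,0,0],1],[[0,-270,0],[0,0,0],1],[[0,-270,0],[0,0,0],1]]'
python3 - <<'E'
from h import *
snap("wrist","w4");print(arm.read_state()["joints"])
E
```

```text
clock: 2.63
position: [481.9, -9.2, 301.4]
ee_rot: [-0.02, 0.707, -0.707, 0.02]
contact_force: [0.0, 0.8, -0.2]
gripper_width: 85.7
clock: 3.6
position: [482.9, -279.3, 300.5]
ee_rot: [-0.02, 0.707, -0.707, 0.02]
contact_force: [0.9, 0.4, 0.1]
gripper_width: 85.8
[-0.2  0.2 -0.  -0.  -1.3  0.3]
```

View pics/w3.png

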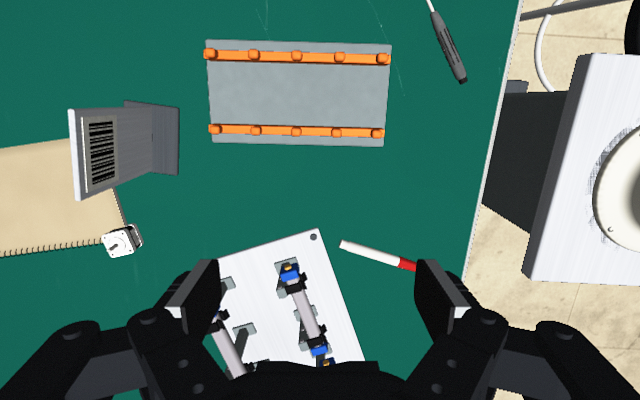

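View pics/w4.png

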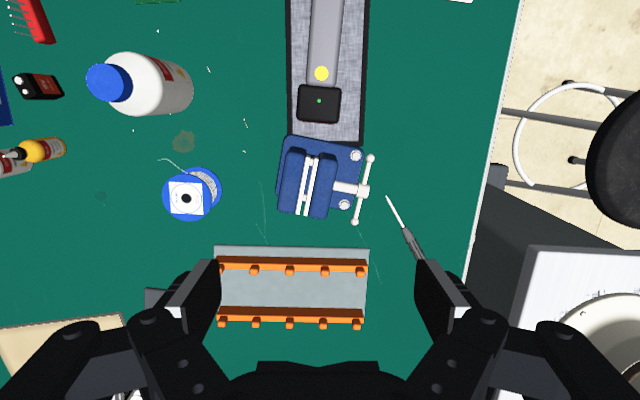

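```bash
python3 -m creep '[[[0,-25,0],[0,0,0],1],[[0,-55,0],[0,0,0],1],[[0,-90,0],[0,0,0],1],[[0,-115,0],[0,0,0],1],[[0,-120,0],[0,0,0],1],[[0,-120,0],[0,0,0],1],[[0,-120,0],[0,0,0],1]]'
python3 - <<'E'
from h import *
snap("wrist","w5")
p,d,st=load("w3")
for c in [(206,40),(391,44),(383,147),(213,142)]: print("tray",ray("wrist",c,8,st))
p2=cv2.cvtColor(p,cv2.COLOR_RGB2HSV)
P=[]
m=cv2.inRange(p2,(5,150,100),(20,255,255)); ys,xs=np.nonzero(m)
K,T=cam("wrist",st); W=[]
for y,x in zip(ys,xs):
    if d[y,x]>0: W.append(depthpt("wrist",(x,y),d,st))
W=np.array(W); t=W[(W[:,2]>44)&(W[:,2]<52)]; print(len(W),len(t),t.min(0),t.max(0))
# cluster teeth
lab=np.zeros(len(t),int); cl=[]
for q in t:
    for c in cl:
        if np.linalg.norm(np.mean(c,0)[:2]-q[:2])<18: c.append(q);break
    else: cl.append([q])
for c in cl:
    if len(c)>5: print(len(c),np.mean(c,0))
# label
g=p.copy()[95:210,60:190]; cv2.imwrite("pics/lab.png",cv2.resize(g,None,fx=5,fy=5,interpolation=cv2.INTER_CUBIC)[:,:,::-1])
# plane of face points
pts=[]
for y in range(120,185,4):
  for x in range(88,114,3):
    q=depthpt("wrist",(x,y),d,st); pts.append(q)
pts=np.array(pts); c=np.median(pts,0); u,s,v=np.linalg.svd(pts-pts.mean(0)); print("plane",c,v[2].round(3),s)
E
```

```text
clock: 4.23
position: [482.6, -398.6, 301.2]
ee_rot: [-0.02, 0.707, -0.707, 0.02]
contact_force: [0.7, 1.3, -0.2]
gripper_width: 85.3
tray [ 621.7 -144.     8. ]
tray [ 400.2 -152.2    8. ]
tray [395.7 -29.1   8. ]
tray [617.6 -23.1   8. ]Traceback (most recent call last):
  File "<stdin>", line 10, in <module>
  File "h.py", line 24, in depthpt
    K,T=cam(n,st); z=float(d[int(round(uv[1])),int(round(uv[0]))]); return (T@np.r_[np.linalg.solve(K,[uv[0],uv[1],1])*z,1])[:3]
        ~~~^^^^^^
  File "h.py", line 6, in cam
    p=arm.camera_params(n); K=p["camera_matrix"]
ValueError: time passes only in moves, steps and waits
```

View pics/w5.png

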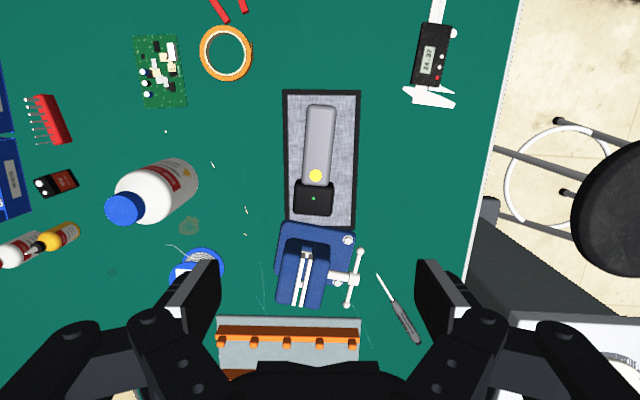

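```bash
sed -i 's/^def cam(n,st=None):/_C={}\ndef cam(n,st=None):\n    if n not in _C: _C[n]=arm.camera_params(n)/; s/    p=arm.camera_params(n); K=/    p=_C[n]; K=/' h.py
cat >> h.py <<'E'
def cloud(n,d,st=None):
    K,T=cam(n,st); v,u=np.mgrid[0:400,0:640]; z=d.astype(float)
    P=np.stack([(u-K[0,2])/K[0,0]*z,(v-K[1,2])/K[1,1]*z,z],-1); return P@T[:3,:3].T+T[:3,3]
E
python3 - <<'E'
from h import *
p,d,st=load("w3")
p2=cv2.cvtColor(p,cv2.COLOR_RGB2HSV); C=cloud("wrist",d,st)
m=cv2.inRange(p2,(5,150,100),(20,255,255))>0
tm=(m&(C[...,2]>43)&(C[...,2]<53)).astype(np.uint8)
n,l,s,c=cv2.connectedComponentsWithStats(tm)
for i in range(1,n):
    if s[i,4]>8: print("tooth",s[i,4],np.median(C[l==i],0))
b=(C[...,2]>3)&(C[...,2]<13)&(p2[...,1]<60); b[:30]=0;b[160:]=0;b[:,:195]=0;b[:,400:]=0
r=cv2.minAreaRect(C[b][:,:2].astype(np.float32)); print("base",r)
g=p[95:210,60:190]; cv2.imwrite("pics/lab.png",cv2.resize(g,None,fx=5,fy=5,interpolation=cv2.INTER_CUBIC)[:,:,::-1])
pts=C[120:185:4,88:114:3].reshape(-1,3)
u,sg,v=np.linalg.svd(pts-pts.mean(0),full_matrices=False); print("plane",pts.mean(0),v[2].round(3),sg)
p,d,st=load("w5"); C=cloud("wrist",d,st)
reg=np.zeros((400,640),bool); reg[85:222,275:365]=1
s=reg&(C[...,2]>25)&(C[...,2]<45); s&=(C[...,1]<-322)
print("scanner",cv2.minAreaRect(C[s][:,:2].astype(np.float32)),np.median(C[s][:,2]))
for c in [(283,90),(360,92),(354,228),(285,222)]: print("mat",ray("wrist",c,4,st))
cv2.imwrite("pics/sc.png",cv2.resize(p[80:320,260:380],None,fx=2.5,fy=2.5,interpolation=cv2.INTER_CUBIC)[:,:,::-1])
E
```

```text
tooth 95 [ 605.9 -126.2   45.7]
tooth 93 [ 558.5 -127.7   46. ]
tooth 96 [ 511.  -129.    46.2]
tooth 93 [ 463.1 -130.6   46.1]
tooth 96 [ 415.4 -132.    46. ]
tooth 77 [603.4 -42.9  45.9]
tooth 73 [556.  -44.2  45.7]
tooth 72 [508.2 -45.8  46. ]
tooth 74 [460.6 -47.4  46.2]
tooth 72 [412.7 -48.9  46.1]
base ((509.75885009765625, -87.71846008300781), (225.00936889648438, 123.59423065185547), 1.7283498048782349)
plane [693.8 -22.3 119.9] [ 0.9 -0.1  0.5] [414.3 235.7  74.6]
scanner ((482.4211120605469, -397.5018310546875), (139.98257446289062, 51.93989181518555), 88.25677490234375) 37.378534622169695
mat [ 529.2 -482.     4. ]
mat [ 432.3 -485.1    4. ]
mat [ 423.5 -301.6    4. ]
mat [ 521.7 -305.2    4. ]
```

```bash
sleep 0
```

```text
(no output)
```

View pics/lab.png

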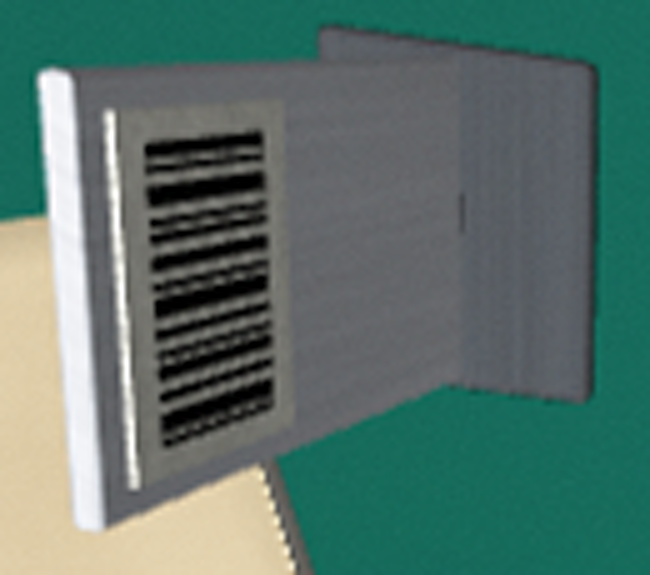

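View pics/sc.png

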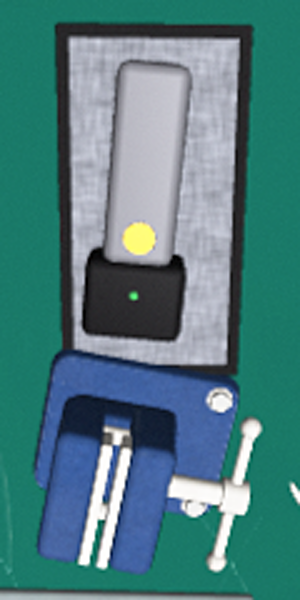

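Run:
```python
from h import *
p,d,st=load("w3"); C=cloud("wrist",d,st)
f=lambda u,v,z:ray("wrist",(60+u/5-0.4,95+v/5-0.4),z,st)
a=[f(285,100,89),f(295,425,89),f(105,108,141),f(135,490,141)]
for x in a: print(x)
print("mid",np.mean(a,0), np.linalg.norm(a[0]-a[1]),np.linalg.norm(a[2]-a[3]))
# plate bottom edge at base? plate top front edge z=150
print("top edge",f(75,75,150),f(105,525,150)," bottom",f(460,65,6),f(450,385,6))
print(d[110:200:15,84:120:4])
# scene cam view
p,d2,_=load("s2"); cv2.imwrite("pics/s2z.png",cv2.resize(p[130:240,260:440],None,fx=4,fy=4,interpolation=cv2.INTER_CUBIC)[:,:,::-1])
```

```text
[691.7 -56.9  89. ]
[697.8  12.6  89. ]
[693.4 -57.6 141. ]
[698.4  12.9 141. ]
mid [695.3 -22.2 115. ] 69.73820283874684 70.70483996792048
top edge [691.4 -63.6 150. ] [698.5  17.2 150. ]  bottom [694.5 -61.9   6. ] [704.6  21.6   6. ]
[[297.6 302.4 308.8 313.8 319.3 325.3   0.  337.  344.5]
 [298.1 302.8 308.  313.2 320.3 325.7 332.  338.8 345.4]
 [301.5 305.2 309.8 317.6 322.5 327.6 334.9 342.9 350.3]
 [303.9 307.3 314.1 319.5 326.  331.9 339.8 346.2 352.4]
 [306.4 310.8 317.7 323.3 329.6 334.6   0.  351.6 356.8]
 [309.9 314.9 319.4 326.7 332.6 339.1 348.1 354.3 363.2]]
```

View pics/s2z.png

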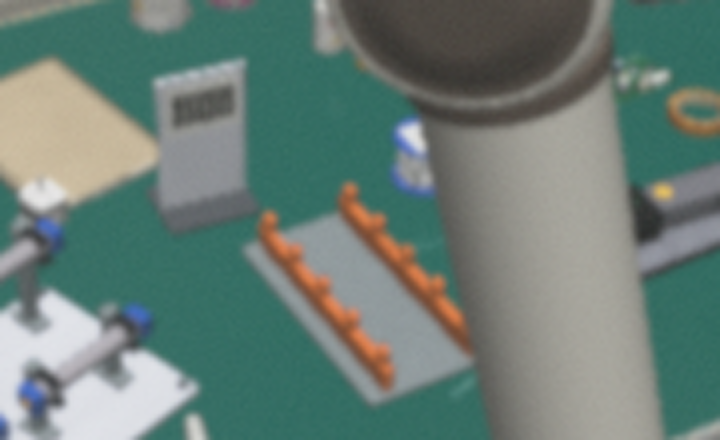

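```bash
python3 -m creep '[[[0,25,0],[0,0,0.04],0.3],[[0,60,0],[0,0,0.08],0.3],[[0,100,0],[0,0,0.12],0.3],[[0,140,0],[0,0,0.16],0.3],[[0,180,0],[0,0,0.2],0.3],[[0,220,0],[0,0,0.24],0.3],[[0,260,0],[0,0,0.28],0.3],[[0,300,0],[0,0,0.32],0.3],[[0,340,0],[0,0,0.34],0.3],[[0,380,0],[0,0,0.34],0.3],[[0,420,0],[0,0,0.34],0.3],[[2,450,0],[0,0,0.34],0.3]]'
python3 -m creep '[[[0,35,-10],[0,0,0],0.3],[[1,70,-25],[0,0,0],0.3],[[1,100,-50],[0,0,0],0.3],[[1,120,-80],[0,0,0],0.3],[[2,128,-110],[0,0,0],0.3],[[2,129,-130],[0,0,0],0.3],[[2,129,-130],[0,0,0],0.3],[[2,129,-130],[0,0,0],0.3]]'
cat > goal.py <<'E'
from h import *
import sys
# goal x y yaw(deg of tool x)
st=arm.read_state(); M=R.from_quat(st["ee_rot"]).as_matrix(); p=st["position"]
g=[float(a) for a in sys.argv[1:]]
yaw=np.degrees(np.arctan2(M[1,0],M[0,0])); dy=(g[3]-yaw+180)%360-180
print("pos",p,"yaw",round(yaw,2),"tooly",M[:,1].round(3),"delta",np.array(g[:3])-p,"dyaw rad",round(np.radians(dy),4),"F",st["contact_force"],"w",round(st["gripper_width"],1),"t",st["clock"])
# rotvec needed to get exact vertical
G=np.array([[np.cos(np.radians(g[3])),0,-np.sin(np.radians(g[3]))],[np.sin(np.radians(g[3])),0,np.cos(np.radians(g[3]))],[0,-1,0]])
print("rotvec",R.from_matrix(G@M.T).as_rotvec().round(3))
E
python3 goal.py 487.6 180.4 51.3 -158.3
```

```text
clock: 5.28
position: [482.5, 53.7, 302.2]
ee_rot: [-0.14, 0.693, -0.693, 0.141]
contact_force: [-0.1, 0.5, -0.8]
gripper_width: 55.5
clock: 5.95
position: [485.1, 179.6, 171.4]
ee_rot: [0.14, -0.693, 0.693, -0.14]
contact_force: [-0.4, 0.1, 0.8]
gripper_width: 55.4
pos [485.1 179.6 171.4] yaw -157.17 tooly [-0. -0. -1.] delta [   2.5    0.8 -120.1] dyaw rad -0.0198 F [-0.4  0.1  0.8] w 55.4 t 5.95
rotvec [ 0. -0. -0.]
```

```bash
sed -i 's/as_rotvec().round(3)/as_rotvec().round(3).tolist()/' goal.py
python3 -m creep '[[[2.5,1,-20],[0,0,-0.02],0.3],[[2.5,1,-45],[0,0,-0.02],0.3],[[2.5,1,-70],[0,0,-0.02],0.3],[[2.5,1,-95],[0,0,-0.02],0.3],[[2.5,1,-112],[0,0,-0.02],0.3],[[2.5,1,-120],[0,0,-0.02],0.3],[[2.5,1,-120],[0,0,-0.02],0.3],[[2.5,1,-120],[0,0,-0.02],0.3]]'
python3 - <<'E'
from h import *
snap("wrist","w6")
E
python3 goal.py 487.6 180.4 51.3 -158.3
```

```text
clock: 6.62
position: [489.7, 180.7, 53.0]
ee_rot: [-0.131, 0.695, -0.694, 0.133]
contact_force: [-0.3, -0.1, 0.0]
gripper_width: 55.2
pos [489.8 180.9  53.3] yaw -158.42 tooly [ 0.  0. -1.] delta [-2.2 -0.5 -2. ] dyaw rad 0.0021 F [-0.4  0.5 -0. ] w 55.7 t 6.6667
rotvec [-0.002, 0.003, 0.002]
```

View pics/w6.png

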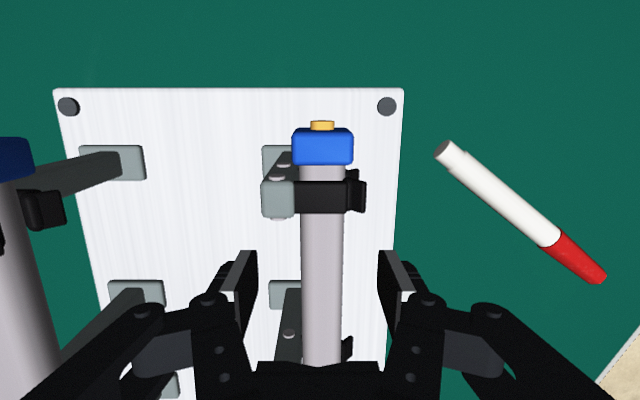

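```bash
python3 -m creep '[[[-2,-0.5,-2],[0,0,0.002],0.3],[[-2,-0.5,-2],[0,0,0.002],-0.3],[[-2,-0.5,-2],[0,0,0.002],-1],[[-2,-0.5,-2],[0,0,0.002],-1],[[-2,-0.5,-2],[0,0,0.002],-1],[[-2,-0.5,-2],[0,0,0.002],-1],[[-2,-0.5,-2],[0,0,0.002],-1],[[-2,-0.5,-2],[0,0,0.002],-1]]'
```

```text
clock: 7.33
position: [487.4, 180.0, 49.9]
ee_rot: [-0.132, 0.695, -0.694, 0.134]
contact_force: [1.3, 0.4, 4.4]
gripper_width: 16.3
```

```bash
python3 -m creep '[[[-5,-2,0],[0,0,0],-1],[[-10,-4,0],[0,0,0],-1],[[-15,-6,0],[0,0,0],-1],[[-20,-8,0],[0,0,0],-1],[[-25,-10,0],[0,0,0],-1],[[-31,-12,0],[0,0,0],-1],[[-37,-15,0],[0,0,0],-1],[[-42,-17,0],[0,0,0],-1],[[-42,-17,0],[0,0,0],-1]]'
python3 - <<'E'
from h import *
snap("wrist","w7")
E
```

```text
clock: 8.08
position: [442.7, 161.4, 49.0]
ee_rot: [0.134, -0.694, 0.695, -0.132]
contact_force: [0.3, 0.3, -1.2]
gripper_width: 16.1
```

View pics/w7.png

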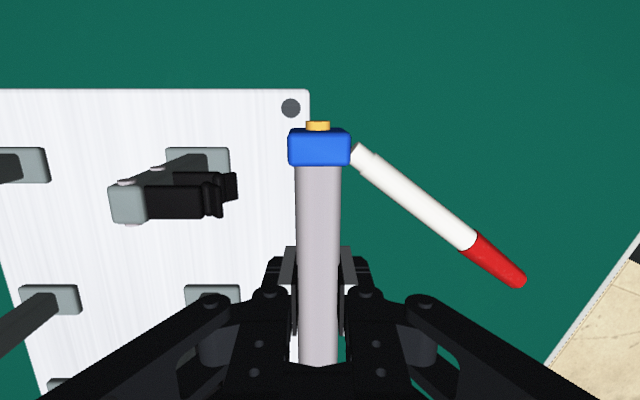

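```bash
python3 -m creep '[[[0,0,20],[0,0,0],-1],[[0,0,45],[0,0,0],-1],[[4,-8,70],[0,0,0],-1],[[15,-30,80],[0,0,-0.03],-1],[[31,-60,80],[0,0,-0.08],-1],[[48,-92,80],[0,0,-0.13],-1],[[66,-124,80],[0,0,-0.18],-1],[[84,-156,80],[0,0,-0.23],-1],[[102,-188,80],[0,0,-0.28],-1],[[119,-215,80],[0,0,-0.32],-1],[[132,-235,80],[0,0,-0.349],-1],[[138,-246,80],[0,0,-0.349],-1]]'
python3 -m creep '[[[0,0,0],[0,0,0],-1],[[0,0,0],[0,0,0],-1]]'
python3 goal.py 581.5 -85.3 22 -178.3
python3 - <<'E'
from h import *
snap("wrist","w8")
E
```

```text
clock: 9.13
position: [584.0, -86.0, 128.9]
ee_rot: [0.009, -0.707, 0.707, -0.009]
contact_force: [-0.2, -0.1, -1.9]
gripper_width: 16.2
clock: 9.3
position: [582.1, -83.8, 128.7]
ee_rot: [-0.01, 0.707, -0.707, 0.01]
contact_force: [-0.3, 1.0, -2.1]
gripper_width: 16.1
pos [582.1 -83.8 128.7] yaw -178.39 tooly [-0.  0. -1.] delta [  -0.6   -1.5 -106.7] dyaw rad 0.0015 F [-0.3  1.  -2.1] w 16.1 t 9.3
rotvec [-0.0, -0.001, 0.002]
```

View pics/w8.png

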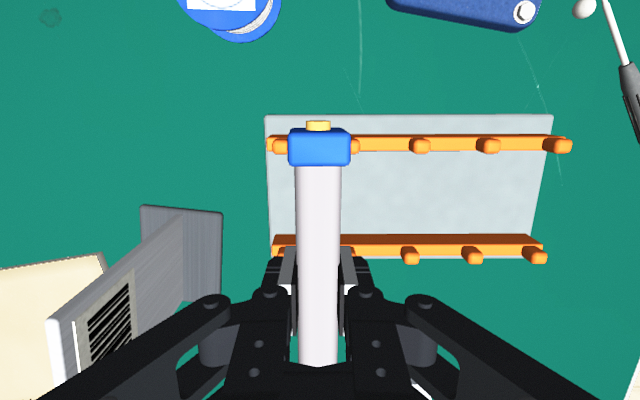

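```bash
python3 -m creep '[[[0,-1,-25],[0,0,0],-1],[[0,-1,-50],[0,0,0],-1],[[0,-1,-75],[0,0,0],-1],[[0,-1,-90],[0,0,0],-1],[[0,-1,-97],[0,0,0],-1],[[0,-1,-102],[0,0,0],-1],[[0,-1,-106],[0,0,0],-1],[[0,-1,-107],[0,0,0],-1],[[0,-1,-107],[0,0,0],-1]]'
python3 -m creep '[[[0,0,0],[0,0,0],-0.6],[[0,0,0],[0,0,0],-0.45],[[0,0,0],[0,0,0],-0.3],[[0,0,0],[0,0,0],-0.3],[[0,0,0],[0,0,0],-0.3],[[0,0,0],[0,0,0],-0.3],[[0,0,15],[0,0,0],-0.3],[[0,0,40],[0,0,0],-0.3],[[0,0,70],[0,0,0],-0.2],[[0,0,95],[0,0,0],0],[[0,0,105],[0,0,0],0.3],[[0,0,105],[0,0,0],0.3]]'
python3 - <<'E'
from h import *
snap("wrist","w9")
E
python3 goal.py 430 325.1 150 -158.3
```

```text
clock: 10.1
position: [583.0, -84.2, 23.1]
ee_rot: [-0.01, 0.707, -0.707, 0.011]
contact_force: [0.1, 0.4, -1.9]
gripper_width: 15.9
clock: 11.1
position: [584.4, -84.5, 130.5]
ee_rot: [-0.008, 0.707, -0.707, 0.013]
contact_force: [0.4, -0.1, -0.7]
gripper_width: 55.8
pos [582.9 -84.4 128.1] yaw -178.35 tooly [ 0.  0. -1.] delta [-152.9  409.5   21.9] dyaw rad 0.35 F [ 0.6  0.4 -1. ] w 55.5 t 11.15
rotvec [-0.001, 0.002, 0.35]
```

View pics/w9.png

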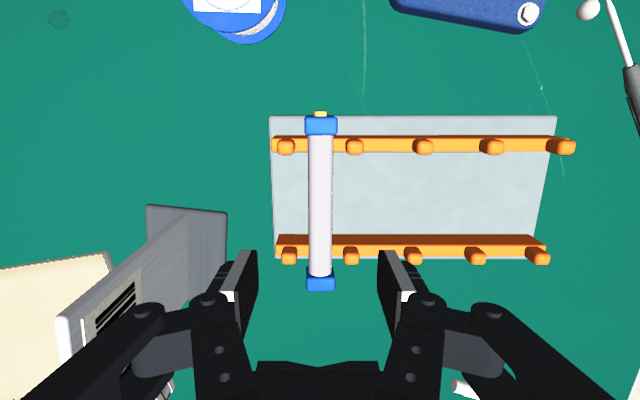

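```bash
python3 -m creep '[[[-8,22,10],[0,0,0.03],0.3],[[-20,54,22],[0,0,0.06],0.3],[[-34,90,22],[0,0,0.09],0.3],[[-48,128,22],[0,0,0.12],0.3],[[-63,168,22],[0,0,0.15],0.3],[[-78,208,22],[0,0,0.18],0.3],[[-92,248,22],[0,0,0.21],0.3],[[-107,288,22],[0,0,0.25],0.3],[[-122,328,22],[0,0,0.29],0.3],[[-136,365,22],[0,0,0.33],0.3],[[-147,395,22],[0,0,0.35],0.3],[[-153,409,22],[0,0,0.35],0.3]]'
python3 -m creep '[[[0,0,-25],[0,0,0],0.3],[[0,0,-50],[0,0,0],0.3],[[0,0,-60],[0,0,0],0.3],[[0,0,-60],[0,0,0],0.3]]'
python3 goal.py 430 325.1 50.5 -158.3
```

```text
clock: 12.15
position: [427.5, 327.4, 147.1]
ee_rot: [0.135, -0.694, 0.695, -0.134]
contact_force: [1.2, -0.0, -0.2]
gripper_width: 55.5
clock: 12.48
position: [427.5, 322.1, 85.1]
ee_rot: [0.136, -0.692, 0.697, -0.13]
contact_force: [-0.0, -0.2, 0.1]
gripper_width: 55.8
pos [427.5 322.1  85.1] yaw -158.32 tooly [-0. -0. -1.] delta [  2.5   3.  -34.6] dyaw rad 0.0004 F [-0.  -0.2  0.1] w 55.8 t 12.4833
rotvec [0.007, -0.006, 0.0]
```

```bash
python3 -m creep '[[[2,2,-10],[0,0,0],0.3],[[2.5,3,-25],[0,0,0],0.3],[[2.5,3,-34],[0,0,0],0.3],[[2.5,3,-34],[0,0,0],0.3],[[2.5,3,-34],[0,0,0],0.3],[[2.5,3,-34],[0,0,0],0.3]]'
python3 goal.py 430 325.1 50.5 -158.3
```

```text
clock: 12.98
position: [432.6, 327.8, 56.1]
ee_rot: [-0.133, 0.695, -0.694, 0.134]
contact_force: [-0.3, -0.3, 0.4]
gripper_width: 55.1
pos [432.6 327.8  56.1] yaw -158.28 tooly [ 0.  0. -1.] delta [-2.6 -2.7 -5.6] dyaw rad -0.0003 F [-0.3 -0.3  0.4] w 55.1 t 12.9833
rotvec [-0.001, 0.001, -0.0]
```

```bash
python3 -m creep '[[[-2.5,-2.5,-5.5],[0,0,0],0.3],[[-2.5,-2.5,-5.5],[0,0,0],0.3],[[-2.5,-2.5,-5.5],[0,0,0],-0.3],[[-2.5,-2.5,-5.5],[0,0,0],-1],[[-2.5,-2.5,-5.5],[0,0,0],-1],[[-2.5,-2.5,-5.5],[0,0,0],-1],[[-2.5,-2.5,-5.5],[0,0,0],-1],[[-2.5,-2.5,-5.5],[0,0,0],-1],[[-2.5,-2.5,-5.5],[0,0,0],-1]]'
python3 -m creep '[[[-5,-2,0],[0,0,0],-1],[[-10,-4,0],[0,0,0],-1],[[-15,-6,0],[0,0,0],-1],[[-20,-8,0],[0,0,0],-1],[[-25,-10,0],[0,0,0],-1],[[-31,-12,0],[0,0,0],-1],[[-37,-15,0],[0,0,0],-1],[[-42,-17,0],[0,0,0],-1],[[-42,-17,0],[0,0,0],-1]]'
python3 - <<'E'
from h import *
snap("wrist","w10")
E
python3 goal.py 533.5 -86.8 130 -178.3
```

```text
clock: 13.73
position: [430.0, 325.4, 50.3]
ee_rot: [-0.133, 0.695, -0.694, 0.134]
contact_force: [1.4, -0.6, 3.7]
gripper_width: 16.5
clock: 14.48
position: [386.1, 306.9, 49.6]
ee_rot: [0.134, -0.694, 0.695, -0.133]
contact_force: [-1.0, -0.6, -1.7]
gripper_width: 16.1
pos [386.8 307.6  49.8] yaw -158.25 tooly [-0. -0. -1.] delta [ 146.7 -394.4   80.2] dyaw rad -0.3499 F [-0.9  0.3 -1.5] w 16.3 t 14.5333
rotvec [0.0, -0.0, -0.35]
```

View pics/w10.png

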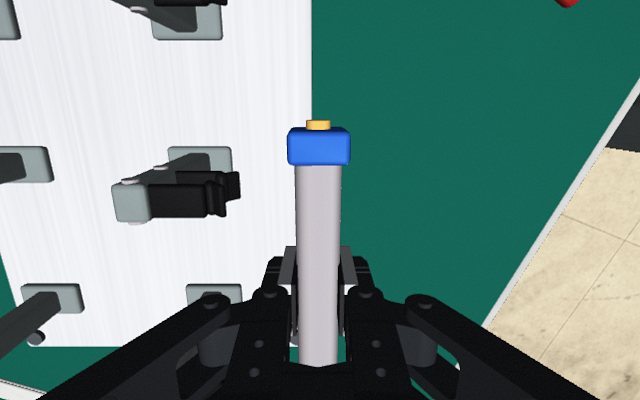

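```bash
python3 -m creep '[[[0,0,25],[0,0,0],-1],[[0,0,60],[0,0,0],-1],[[8,-20,85],[0,0,-0.03],-1],[[20,-52,85],[0,0,-0.06],-1],[[34,-90,85],[0,0,-0.1],-1],[[48,-129,85],[0,0,-0.14],-1],[[63,-168,85],[0,0,-0.18],-1],[[78,-207,85],[0,0,-0.22],-1],[[92,-246,85],[0,0,-0.26],-1],[[107,-285,85],[0,0,-0.3],-1],[[121,-324,85],[0,0,-0.33],-1],[[134,-360,85],[0,0,-0.35],-1]]'
python3 -m creep '[[[8,-20,-5],[0,0,0],-1],[[13,-33,-15],[0,0,0],-1],[[13,-34,-30],[0,0,0],-1],[[13,-34,-45],[0,0,0],-1],[[13,-34,-45],[0,0,0],-1],[[13,-34,-45],[0,0,0],-1]]'
python3 goal.py 533.5 -86.8 20 -178.3
python3 - <<'E'
from h import *
snap("wrist","w11")
E
```

```text
clock: 15.53
position: [522.2, -54.3, 135.0]
ee_rot: [0.009, -0.707, 0.707, -0.01]
contact_force: [0.8, 0.6, -1.9]
gripper_width: 16.0
clock: 16.03
position: [534.2, -86.3, 89.2]
ee_rot: [0.011, -0.707, 0.707, -0.01]
contact_force: [0.7, 0.7, -0.5]
gripper_width: 16.5
pos [534.2 -86.3  89.2] yaw -178.35 tooly [-0. -0. -1.] delta [ -0.7  -0.5 -69.2] dyaw rad 0.0008 F [ 0.7  0.7 -0.5] w 16.5 t 16.0333
rotvec [0.0, -0.002, 0.001]
```

View pics/w11.png

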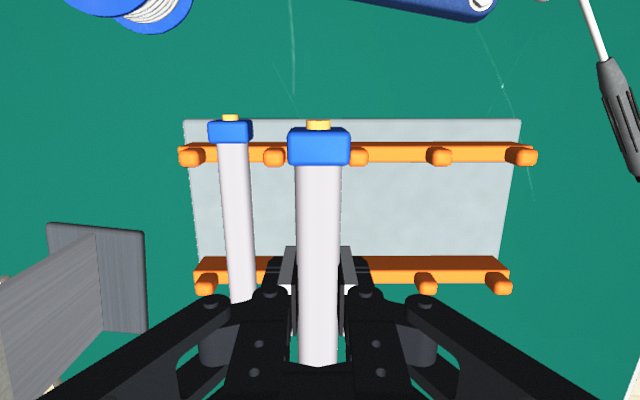

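Run:
```python
from h import *
p,d,st=load("w11"); C=cloud("wrist",d,st)
for uv in [(292,280),(270,280),(262,300),(270,294),(230,310),(212,303),(190,325),(120,370)]:
    q=C[uv[1],uv[0]]; print(uv, q-st["position"])
```

```text
(292, 280) [  9.  -10.3  33.4]
(270, 280) [18.1 -6.  26.5]
(262, 300) [ 17.8 -11.1  47.9]
(270, 294) [ 15.4 -12.1  45.8]
(230, 310) [27.6 -9.1 50.7]
(212, 303) [ 32.9 -12.2  51.7]
(190, 325) [ 36.6 -10.9  60.8]
(120, 370) [ 47.4 -10.6  77.5]
```

```bash
python3 -m creep '[[[-0.5,-0.5,-20],[0,0,0],-1],[[-0.5,-0.5,-40],[0,0,0],-1],[[-0.5,-0.5,-55],[0,0,0],-1],[[-0.5,-0.5,-62],[0,0,0],-1],[[-0.5,-0.5,-66],[0,0,0],-1],[[-0.5,-0.5,-69],[0,0,0],-1],[[-0.5,-0.5,-69],[0,0,0],-1],[[-0.5,-0.5,-69],[0,0,0],-1]]'
python3 -m creep '[[[0,0,0],[0,0,0],-0.6],[[0,0,0],[0,0,0],-0.45],[[0,0,0],[0,0,0],-0.35],[[0,0,0],[0,0,0],-0.35],[[0,0,0],[0,0,0],-0.35],[[0,0,0],[0,0,0],-0.35],[[0,0,15],[0,0,0],-0.35],[[0,0,40],[0,0,0],-0.35],[[0,0,70],[0,0,0],-0.2],[[0,0,105],[0,0,0],0],[[0,0,130],[0,0,0],0.3],[[0,0,130],[0,0,0],0.3]]'
python3 - <<'E'
from h import *
snap("wrist","w12")
E
python3 goal.py 579.3 217 185 -158.3
```

```text
clock: 16.75
position: [534.8, -86.4, 21.7]
ee_rot: [-0.01, 0.707, -0.707, 0.011]
contact_force: [-0.1, -0.6, -1.5]
gripper_width: 16.0
clock: 17.75
position: [537.7, -86.6, 157.0]
ee_rot: [0.006, -0.707, 0.707, -0.015]
contact_force: [0.1, 0.7, 1.5]
gripper_width: 55.5
pos [536.  -86.4 154.1] yaw -178.32 tooly [ 0.  0. -1.] delta [ 43.3 303.4  30.9] dyaw rad 0.3494 F [ 0.6  0.7 -1.1] w 55.6 t 17.8
rotvec [-0.002, 0.007, 0.349]
```

View pics/w12.png

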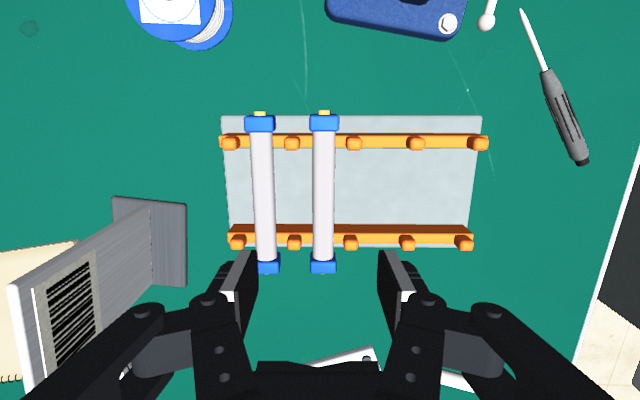

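```bash
python3 -m creep '[[[2,20,15],[0,0,0.03],0.3],[[6,50,30],[0,0,0.07],0.3],[[11,85,30],[0,0,0.11],0.3],[[16,122,30],[0,0,0.15],0.3],[[22,160,30],[0,0,0.2],0.3],[[28,198,30],[0,0,0.25],0.3],[[34,236,30],[0,0,0.3],0.3],[[39,270,30],[0,0,0.34],0.3],[[43,293,20],[0,0,0.349],0.3],[[43,303,0],[0,0,0.349],0.3],[[43,303,-25],[0,0,0.349],0.3],[[43,303,-40],[0,0,0.349],0.3]]'
python3 -m creep '[[[0,0,0],[0,0,0],0.3],[[0,0,0],[0,0,0],0.3]]'
python3 goal.py 579.3 217 85.5 -158.3
```

```text
clock: 18.8
position: [574.9, 216.7, 106.6]
ee_rot: [0.135, -0.694, 0.695, -0.131]
contact_force: [-0.3, 0.3, -0.7]
gripper_width: 55.5
clock: 18.97
position: [576.2, 215.9, 109.0]
ee_rot: [0.134, -0.694, 0.695, -0.132]
contact_force: [0.7, 0.4, 0.4]
gripper_width: 55.3
pos [576.2 215.9 109. ] yaw -158.33 tooly [-0. -0. -1.] delta [  3.1   1.1 -23.5] dyaw rad 0.0006 F [0.7 0.4 0.4] w 55.3 t 18.9667
rotvec [0.002, -0.003, 0.001]
```

```bash
python3 -m creep '[[[2,1,-8],[0,0,0],0.3],[[2,1,-18],[0,0,0],0.3],[[2,1,-23],[0,0,0],0.3],[[2,1,-23],[0,0,0],0.3],[[2,1,-23],[0,0,0],0.3],[[2,1,-23],[0,0,0],0.3]]'
python3 goal.py 579.3 217 85.5 -158.3
python3 - <<'E'
from h import *
snap("wrist","w13")
E
```

```text
clock: 19.47
position: [579.3, 217.5, 88.2]
ee_rot: [-0.133, 0.695, -0.694, 0.133]
contact_force: [0.5, 0.7, 0.7]
gripper_width: 55.1
pos [579.3 217.5  88.2] yaw -158.34 tooly [ 0.  0. -1.] delta [-0.  -0.5 -2.7] dyaw rad 0.0007 F [0.5 0.7 0.7] w 55.1 t 19.4667
rotvec [-0.0, 0.001, 0.001]
```

View pics/w13.png

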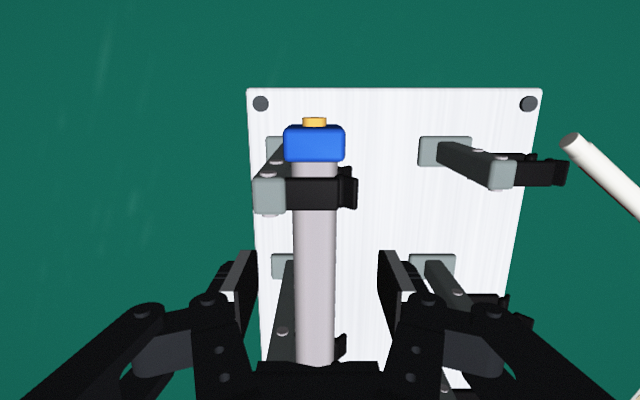

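```bash
python3 -m creep '[[[0,-0.5,-2.5],[0,0,0],0.3],[[0,-0.5,-2.5],[0,0,0],-0.3],[[0,-0.5,-2.5],[0,0,0],-1],[[0,-0.5,-2.5],[0,0,0],-1],[[0,-0.5,-2.5],[0,0,0],-1],[[0,-0.5,-2.5],[0,0,0],-1],[[0,-0.5,-2.5],[0,0,0],-1],[[0,-0.5,-2.5],[0,0,0],-1]]'
python3 -m creep '[[[-5,-2,0],[0,0,0],-1],[[-10,-4,0],[0,0,0],-1],[[-15,-6,0],[0,0,0],-1],[[-20,-8,0],[0,0,0],-1],[[-25,-10,0],[0,0,0],-1],[[-31,-12,0],[0,0,0],-1],[[-37,-15,0],[0,0,0],-1],[[-42,-17,0],[0,0,0],-1],[[-42,-17,0],[0,0,0],-1]]'
python3 - <<'E'
from h import *
snap("wrist","w14")
E
python3 goal.py 485.5 -88.2 130 -178.3
```

```text
clock: 20.18
position: [580.2, 217.6, 86.1]
ee_rot: [-0.132, 0.695, -0.694, 0.134]
contact_force: [3.8, 1.3, 1.5]
gripper_width: 16.0
clock: 20.93
position: [535.4, 199.1, 85.1]
ee_rot: [0.133, -0.694, 0.695, -0.132]
contact_force: [0.7, 0.1, -1.7]
gripper_width: 15.9
pos [536.3 199.6  85.4] yaw -158.33 tooly [-0. -0. -1.] delta [ -50.8 -287.8   44.6] dyaw rad -0.3485 F [ 0.3  0.4 -0.6] w 15.8 t 20.9833
rotvec [0.0, -0.001, -0.349]
```

View pics/w14.png

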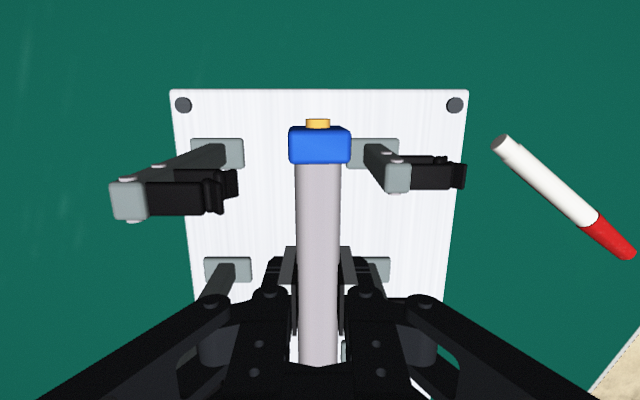

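```bash
python3 -m creep '[[[0,0,25],[0,0,0],-1],[[0,0,50],[0,0,0],-1],[[-3,-18,60],[0,0,-0.03],-1],[[-8,-46,60],[0,0,-0.07],-1],[[-14,-80,60],[0,0,-0.11],-1],[[-20,-115,60],[0,0,-0.15],-1],[[-27,-150,60],[0,0,-0.2],-1],[[-33,-185,60],[0,0,-0.25],-1],[[-39,-220,60],[0,0,-0.3],-1],[[-45,-252,55],[0,0,-0.33],-1],[[-49,-278,45],[0,0,-0.349],-1],[[-51,-288,25],[0,0,-0.349],-1]]'
python3 -m creep '[[[0,0,-10],[0,0,0],-1],[[0,0,-15],[0,0,0],-1],[[0,0,-15],[0,0,0],-1],[[0,0,-15],[0,0,0],-1]]'
python3 goal.py 485.5 -88.2 20 -178.3
python3 - <<'E'
from h import *
snap("wrist","w15")
E
```

```text
clock: 21.98
position: [486.6, -91.0, 112.0]
ee_rot: [0.007, -0.707, 0.707, -0.011]
contact_force: [1.0, -0.2, -1.9]
gripper_width: 15.9
clock: 22.32
position: [486.4, -88.0, 95.6]
ee_rot: [0.01, -0.707, 0.707, -0.011]
contact_force: [0.1, -0.8, -2.4]
gripper_width: 16.3
pos [486.4 -88.   95.6] yaw -178.32 tooly [ 0. -0. -1.] delta [ -0.9  -0.2 -75.6] dyaw rad 0.0003 F [ 0.1 -0.8 -2.4] w 16.3 t 22.3167
rotvec [0.0, 0.0, 0.0]
```

View pics/w15.png

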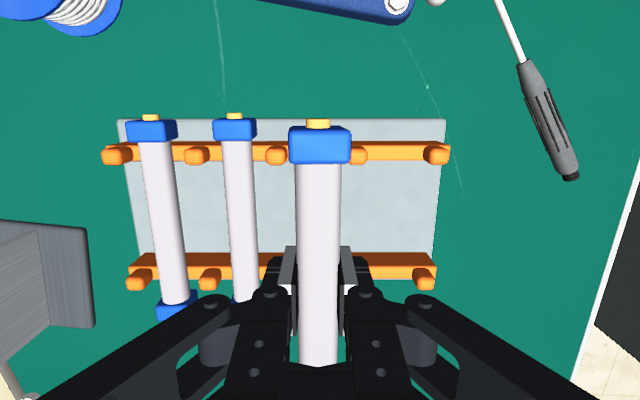

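```bash
python3 -m creep '[[[-1,0,-20],[0,0,0],-1],[[-1,0,-40],[0,0,0],-1],[[-1,0,-58],[0,0,0],-1],[[-1,0,-68],[0,0,0],-1],[[-1,0,-72],[0,0,0],-1],[[-1,0,-75],[0,0,0],-1],[[-1,0,-75],[0,0,0],-1],[[-1,0,-75],[0,0,0],-1]]'
python3 -m creep '[[[0,0,0],[0,0,0],-0.6],[[0,0,0],[0,0,0],-0.45],[[0,0,0],[0,0,0],-0.35],[[0,0,0],[0,0,0],-0.35],[[0,0,0],[0,0,0],-0.35],[[0,0,0],[0,0,0],-0.35],[[0,0,15],[0,0,0],-0.35],[[0,0,40],[0,0,0],-0.35],[[0,0,70],[0,0,0],-0.2],[[0,0,105],[0,0,0],0],[[0,0,135],[0,0,0],0.3],[[0,0,135],[0,0,0],0.3]]'
python3 - <<'E'
from h import *
snap("wrist","w16")
E
python3 goal.py 522.3 361.4 185 -158.3
```

```text
clock: 23.03
position: [485.9, -87.6, 21.7]
ee_rot: [-0.01, 0.707, -0.707, 0.011]
contact_force: [-1.8, 0.8, 2.9]
gripper_width: 16.1
clock: 24.03
position: [489.1, -88.1, 161.7]
ee_rot: [0.006, -0.707, 0.707, -0.016]
contact_force: [1.3, -0.5, -0.5]
gripper_width: 55.2
pos [487.3 -87.9 158.8] yaw -178.32 tooly [ 0.  0. -1.] delta [ 35.  449.3  26.2] dyaw rad 0.3494 F [-0.4  1.  -1.1] w 55.4 t 24.0833
rotvec [-0.002, 0.008, 0.349]
```

View pics/w16.png

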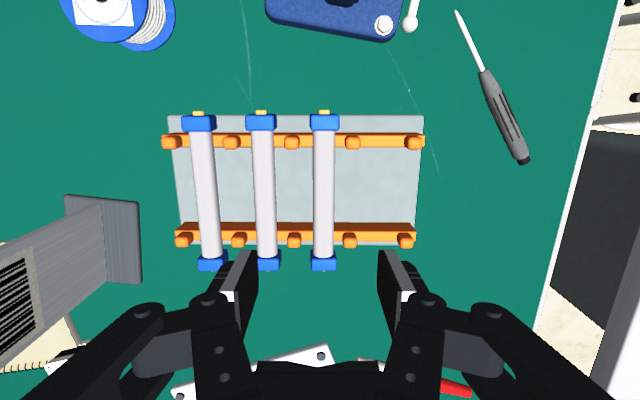

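Three in their slots. Last shaft (shaft2).

```bash
python3 -m creep '[[[2,22,15],[0,0,0.03],0.3],[[4,55,26],[0,0,0.06],0.3],[[7,93,26],[0,0,0.1],0.3],[[10,132,26],[0,0,0.13],0.3],[[14,172,26],[0,0,0.17],0.3],[[17,212,26],[0,0,0.2],0.3],[[20,252,26],[0,0,0.24],0.3],[[23,292,26],[0,0,0.27],0.3],[[26,332,26],[0,0,0.31],0.3],[[29,372,26],[0,0,0.34],0.3],[[32,410,20],[0,0,0.349],0.3],[[34,438,5],[0,0,0.349],0.3]]'
python3 -m creep '[[[0,10,-15],[0,0,0],0.3],[[1,11,-40],[0,0,0],0.3],[[1,11,-55],[0,0,0],0.3],[[1,11,-55],[0,0,0],0.3],[[1,11,-55],[0,0,0],0.3]]'
python3 goal.py 522.3 361.4 85.5 -158.3
```

```text
clock: 25.08
position: [519.6, 353.7, 160.5]
ee_rot: [-0.133, 0.695, -0.694, 0.135]
contact_force: [0.9, 0.3, 0.4]
gripper_width: 55.4
clock: 25.5
position: [519.4, 360.2, 103.4]
ee_rot: [0.134, -0.694, 0.695, -0.132]
contact_force: [0.5, 0.2, 0.6]
gripper_width: 55.8
pos [519.4 360.2 103.4] yaw -158.34 tooly [-0. -0. -1.] delta [  2.9   1.2 -17.9] dyaw rad 0.0006 F [0.5 0.2 0.6] w 55.8 t 25.5
rotvec [0.003, -0.003, 0.001]
```

```bash
python3 -m creep '[[[2,0.5,-8],[0,0,0],0.3],[[2,0.5,-16],[0,0,0],0.3],[[2,0.5,-19],[0,0,0],0.3],[[2,0.5,-19],[0,0,0],0.3],[[2,0.5,-19],[0,0,0],0.3],[[2,0.5,-19],[0,0,0],0.3]]'
python3 goal.py 522.3 361.4 85.5 -158.3
python3 - <<'E'
from h import *
snap("wrist","w17")
E
```

```text
clock: 26.0
position: [522.3, 361.6, 86.9]
ee_rot: [-0.133, 0.695, -0.694, 0.133]
contact_force: [1.2, 0.3, 0.6]
gripper_width: 55.7
pos [522.3 361.6  86.9] yaw -158.34 tooly [ 0.  0. -1.] delta [ 0.  -0.2 -1.4] dyaw rad 0.0007 F [1.2 0.3 0.6] w 55.7 t 26.0
rotvec [-0.001, 0.001, 0.001]
```

View pics/w17.png

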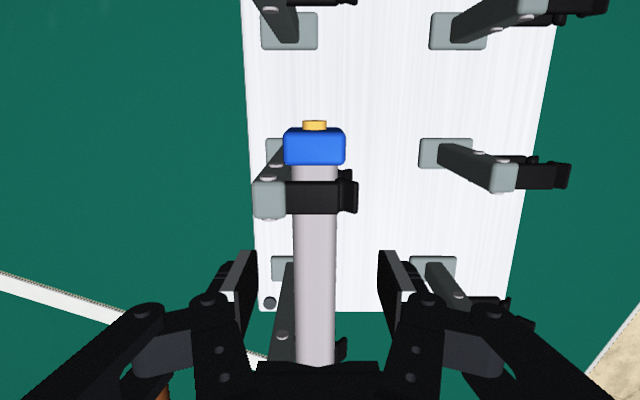

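```bash
python3 -m creep '[[[0,0,-1],[0,0,0],0.3],[[0,0,-1],[0,0,0],-0.3],[[0,0,-1],[0,0,0],-1],[[0,0,-1],[0,0,0],-1],[[0,0,-1],[0,0,0],-1],[[0,0,-1],[0,0,0],-1],[[0,0,-1],[0,0,0],-1],[[0,0,-1],[0,0,0],-1]]'
python3 -m creep '[[[-5,-2,0],[0,0,0],-1],[[-10,-4,0],[0,0,0],-1],[[-15,-6,0],[0,0,0],-1],[[-20,-8,0],[0,0,0],-1],[[-25,-10,0],[0,0,0],-1],[[-31,-12,0],[0,0,0],-1],[[-37,-15,0],[0,0,0],-1],[[-42,-17,0],[0,0,0],-1],[[-42,-17,0],[0,0,0],-1]]'
python3 - <<'E'
from h import *
snap("wrist","w18")
E
python3 goal.py 437.5 -89.7 100 -178.3
```

```text
clock: 26.72
position: [522.9, 362.1, 85.9]
ee_rot: [-0.132, 0.695, -0.694, 0.134]
contact_force: [2.9, 1.4, 1.1]
gripper_width: 15.9
clock: 27.47
position: [478.5, 343.6, 85.1]
ee_rot: [0.134, -0.694, 0.695, -0.132]
contact_force: [-0.1, -0.1, -1.4]
gripper_width: 16.1
pos [479.3 344.2  85.4] yaw -158.32 tooly [-0. -0. -1.] delta [ -41.8 -433.9   14.6] dyaw rad -0.3487 F [ 0.2  0.9 -1.3] w 16.3 t 27.5167
rotvec [0.0, -0.0, -0.349]
```

View pics/w18.png

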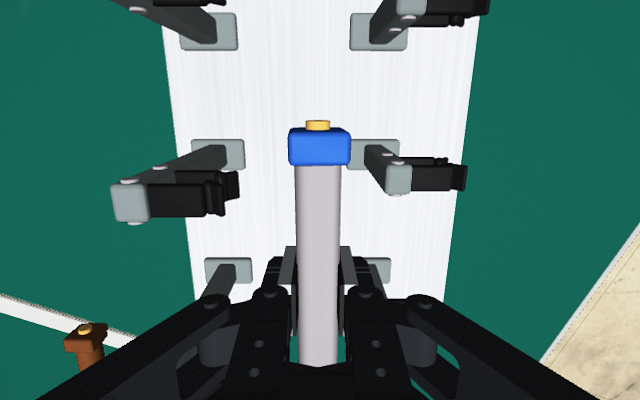

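```bash
python3 -m creep '[[[0,0,25],[0,0,0],-1],[[0,0,50],[0,0,0],-1],[[-2,-18,60],[0,0,-0.03],-1],[[-4,-48,60],[0,0,-0.06],-1],[[-8,-85,60],[0,0,-0.1],-1],[[-12,-122,60],[0,0,-0.14],-1],[[-16,-160,60],[0,0,-0.18],-1],[[-20,-198,60],[0,0,-0.22],-1],[[-24,-236,60],[0,0,-0.26],-1],[[-28,-274,60],[0,0,-0.3],-1],[[-31,-312,60],[0,0,-0.33],-1],[[-35,-350,60],[0,0,-0.349],-1]]'
python3 -m creep '[[[-3,-30,-5],[0,0,0],-1],[[-5,-60,-15],[0,0,0],-1],[[-7,-80,-35],[0,0,0],-1],[[-7,-84,-50],[0,0,0],-1],[[-7,-84,-50],[0,0,0],-1],[[-7,-84,-50],[0,0,0],-1],[[-7,-84,-50],[0,0,0],-1]]'
python3 goal.py 437.5 -89.7 20 -178.3
python3 - <<'E'
from h import *
snap("wrist","w19")
E
```

```text
clock: 28.52
position: [444.9, -7.1, 145.8]
ee_rot: [-0.01, 0.707, -0.707, 0.01]
contact_force: [0.7, 0.7, -1.1]
gripper_width: 16.4
clock: 29.1
position: [439.1, -89.1, 96.2]
ee_rot: [0.01, -0.707, 0.707, -0.011]
contact_force: [-0.6, 0.1, -1.2]
gripper_width: 16.2
pos [439.1 -89.1  96.2] yaw -178.28 tooly [ 0. -0. -1.] delta [ -1.6  -0.6 -76.2] dyaw rad -0.0003 F [-0.6  0.1 -1.2] w 16.2 t 29.1
rotvec [0.0, 0.002, -0.0]
```

View pics/w19.png

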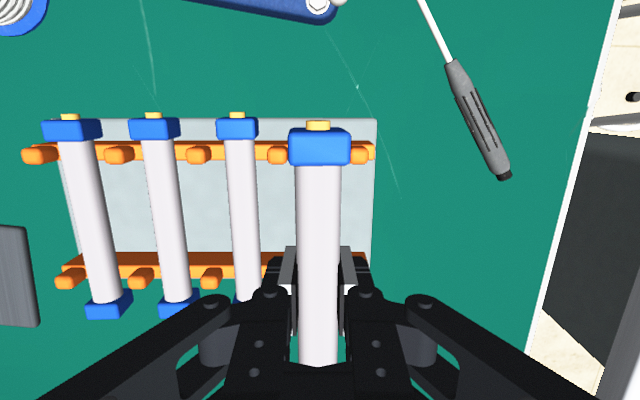

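```bash
python3 -m creep '[[[-1.5,0,-20],[0,0,0],-1],[[-1.5,0,-40],[0,0,0],-1],[[-1.5,0,-58],[0,0,0],-1],[[-1.5,0,-68],[0,0,0],-1],[[-1.5,0,-72],[0,0,0],-1],[[-1.5,0,-75],[0,0,0],-1],[[-1.5,0,-75],[0,0,0],-1],[[-1.5,0,-75],[0,0,0],-1]]'
python3 -m creep '[[[0,0,0],[0,0,0],-0.6],[[0,0,0],[0,0,0],-0.45],[[0,0,0],[0,0,0],-0.35],[[0,0,0],[0,0,0],-0.35],[[0,0,0],[0,0,0],-0.35],[[0,0,0],[0,0,0],-0.35],[[0,0,15],[0,0,0],-0.35],[[0,0,40],[0,0,0],-0.35],[[0,0,75],[0,0,0],-0.2],[[0,0,110],[0,0,0],0],[[0,0,150],[0,0,0],0.3],[[0,0,180],[0,0,0],0.3]]'
python3 -m creep '[[[0,20,10],[0,0,0],0.3],[[10,40,20],[0,0,0],0.3],[[20,50,20],[0,0,0],0.3],[[20,50,20],[0,0,0],0.3],[[20,50,20],[0,0,0],0.3],[[20,50,20],[0,0,0],0.3]]'
python3 - <<'E'
from h import *
p,d,st=snap("wrist","w20")
hsv=cv2.cvtColor(p,cv2.COLOR_RGB2HSV); m=cv2.inRange(hsv,(105,150,80),(125,255,255)); C=cloud("wrist",d,st)
n,l,s,c=cv2.connectedComponentsWithStats(m)
for i in range(1,n):
    if s[i,4]>60: print(s[i],ray("wrist",c[i],51,st),np.median(C[l==i],0))
E
python3 goal.py 475 -260 300 -178.3
```

```text
clock: 29.82
position: [437.6, -88.9, 21.6]
ee_rot: [-0.01, 0.707, -0.707, 0.012]
contact_force: [-1.5, 0.8, 2.1]
gripper_width: 15.9
clock: 30.82
position: [437.0, -89.7, 203.5]
ee_rot: [0.009, -0.707, 0.707, -0.012]
contact_force: [0.5, -0.2, -0.6]
gripper_width: 56.0
clock: 31.32
position: [455.8, -39.9, 219.0]
ee_rot: [0.011, -0.707, 0.707, -0.009]
contact_force: [-0.1, -0.4, 0.2]
gripper_width: 55.2
[113   0  28   4  85] [ 615.7 -187.5   51. ] [ 639.9 -199.1    2.6]
[272  53  26  15 354] [ 485.8 -146.2   51. ] [ 486.1 -146.3   50.3]
[160  55  27  14 357] [ 582.1 -142.4   51. ] [ 582.3 -142.5   50.2]
[216  54  26  14 348] [ 534.1 -144.6   51. ] [ 534.3 -144.7   50.4]
[327  54  26  15 355] [ 438.  -146.9   51. ] [ 438.2 -147.    50.5]
[227 185  23  12 254] [530.9 -27.8  51. ] [531.  -27.5  50.3]
[277 185  23  12 256] [482.3 -29.4  51. ] [482.3 -29.3  50.3]
[326 185  23  13 256] [434.3 -30.   51. ] [434.  -29.9  50.5]
[177 186  24  12 259] [578.7 -25.5  51. ] [578.9 -25.3  50.2]
pos [455.7 -40.  219.1] yaw -178.37 tooly [-0. -0. -1.] delta [  19.3 -220.    80.9] dyaw rad 0.0012 F [-0.8 -0.4  0. ] w 55.2 t 31.3667
rotvec [0.001, -0.003, 0.001]
```

View pics/w20.png

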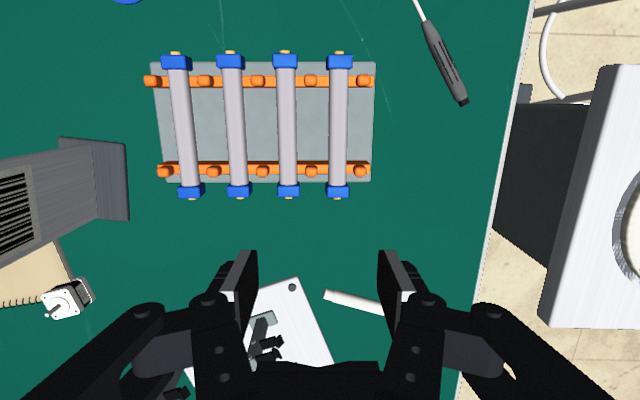

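```bash
python3 -m creep '[[[2,-22,10],[0,0,0],0.3],[[4,-55,25],[0,0,0],0.3],[[7,-92,40],[0,0,0],0.3],[[10,-130,55],[0,0,0],0.3],[[13,-168,68],[0,0,0],0.3],[[15,-206,78],[0,0,0],0.3],[[17,-242,80],[0,0,0],0.3],[[19,-270,80],[0,0,0],0.3],[[20,-288,80],[0,0,0],0.3],[[20,-290,80],[0,0,0],0.3],[[20,-290,80],[0,0,0],0.3],[[20,-290,80],[0,0,0],0.3]]'
cat > mat.py <<'E'
from h import *
import sys
f=sys.argv[1]; p,d,st=snap("wrist",f); C=cloud("wrist",d,st)
s=(C[...,2]>27)&(C[...,2]<46)&(C[...,1]<-316)&(C[...,0]>400)&(C[...,0]<560)&(C[...,1]>-500)
n,l,ss,c=cv2.connectedComponentsWithStats(s.astype(np.uint8)); i=1+np.argmax(ss[1:,4])
P=C[l==i]; r=cv2.minAreaRect(P[:,:2].astype(np.float32)); print("scanner",r,"z",np.median(P[:,2]))
b=P[P[:,1]<np.percentile(P[:,1],65)]; rb=cv2.minAreaRect(b[:,:2].astype(np.float32)); print("body",rb)
u,sv,v=np.linalg.svd(b[:,:2]-b[:,:2].mean(0),full_matrices=False); a=v[0]*np.sign(v[0,1]); print("axis deg",np.degrees(np.arctan2(a[1],a[0])))
# mat: black border outline
hsv=cv2.cvtColor(p,cv2.COLOR_RGB2HSV)
m=((np.abs(C[...,2]-3)<12)&(hsv[...,1]<60)&(C[...,0]>400)&(C[...,0]<560)&(C[...,1]<-280)&(C[...,1]>-510)).astype(np.uint8)
m|=(l==i).astype(np.uint8)
n,l2,ss,c=cv2.connectedComponentsWithStats(m); j=1+np.argmax(ss[1:,4]); K=(l2==j)
cs,_=cv2.findContours(K.astype(np.uint8),cv2.RETR_EXTERNAL,cv2.CHAIN_APPROX_NONE)
q=np.array([ray("wrist",x[0],4,st)[:2] for x in max(cs,key=len)],np.float32)
r=cv2.minAreaRect(q); print("mat",r,cv2.boxPoints(r).round(1).tolist())
E
python3 mat.py w21
```

```text
clock: 32.37
position: [475.9, -329.4, 299.6]
ee_rot: [-0.011, 0.707, -0.707, 0.01]
contact_force: [0.7, -0.4, -0.6]
gripper_width: 55.1
scanner ((483.46240234375, -396.8792724609375), (141.713134765625, 51.632450103759766), 89.5914077758789) z 37.33431724042026
body ((481.380126953125, -418.7975158691406), (97.61206817626953, 36.242584228515625), 88.18659210205078)
axis deg 87.83532799066195
mat ((476.8031311035156, -391.2090148925781), (98.00689697265625, 187.9420928955078), 2.7095463275909424) [[423.3999938964844, -299.70001220703125], [432.29998779296875, -487.3999938964844], [530.2000122070312, -482.79998779296875], [521.2999877929688, -295.0]]
```

View pics/w21.png

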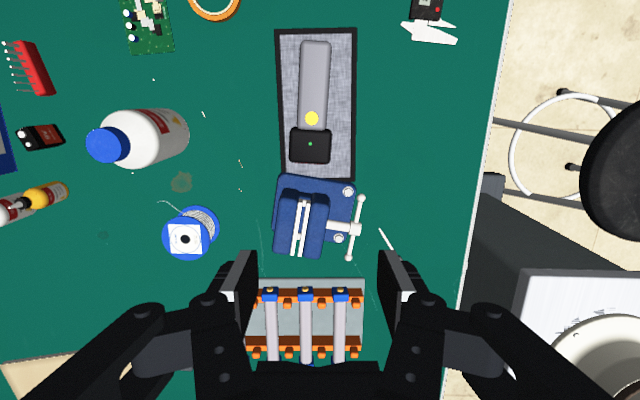

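```bash
python3 -m creep '[[[2,-20,-20],[0,0,-0.03],0.5],[[4,-45,-50],[0,0,-0.063],0.5],[[6,-62,-85],[0,0,-0.063],0.5],[[6.5,-68,-120],[0,0,-0.063],0.5],[[6.5,-68,-155],[0,0,-0.063],0.5],[[6.5,-68,-190],[0,0,-0.063],0.5],[[6.5,-68,-220],[0,0,-0.063],0.5],[[6.5,-68,-240],[0,0,-0.063],0.5],[[6.5,-68,-240],[0,0,-0.063],0.5],[[6.5,-68,-240],[0,0,-0.063],0.5],[[6.5,-68,-240],[0,0,-0.063],0.5]]'
python3 goal.py 482.3 -397.5 8 178
python3 - <<'E'
from h import *
snap("wrist","w22")
E
```

```text
clock: 33.33
position: [484.5, -397.6, 62.3]
ee_rot: [-0.012, -0.706, 0.708, 0.01]
contact_force: [0.0, -0.6, 0.7]
gripper_width: 63.8
pos [ 484.5 -397.6   62.3] yaw 178.15 tooly [ 0. -0. -1.] delta [ -2.2   0.1 -54.3] dyaw rad -0.0026 F [ 0.  -0.6  0.7] w 63.8 t 33.3333
rotvec [0.002, 0.003, -0.003]
```

View pics/w22.png

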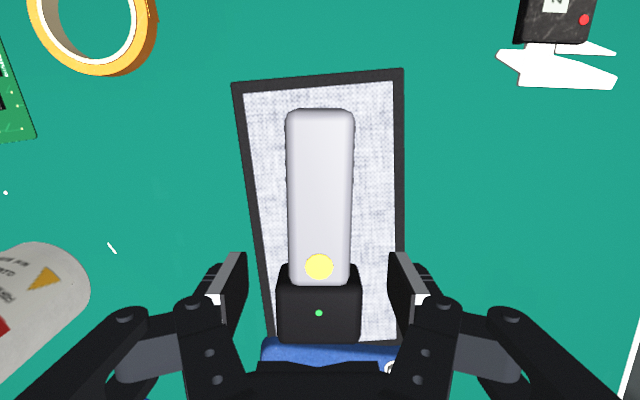

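```bash
python3 - <<'E'
from h import *
p,d,st=load("w22")
for uv in [(318,284),(320,109),(318,340),(284,200),(353,200)]: print(ray("wrist",uv,36,st))
E
python3 -m creep '[[[-1.5,0,-20],[0,0,-0.002],0.5],[[-1.5,0,-40],[0,0,-0.002],0.5],[[-1.5,0,-50],[0,0,-0.002],0.5],[[-1.5,0,-53],[0,0,-0.002],0.5],[[-1.5,0,-53],[0,0,-0.002],0.5],[[-1.5,0,-53],[0,0,-0.002],0.5]]'
python3 goal.py 482.3 -397.5 8 178
```

```text
[ 484.2 -370.6   36. ]
[ 480.1 -467.6   36. ]
[ 485.4 -332.    36. ]
[ 500.6 -421.6   36. ]
[ 464.  -420.4   36. ]
clock: 33.88
position: [482.5, -398.0, 8.6]
ee_rot: [-0.013, -0.707, 0.707, 0.012]
contact_force: [1.0, -0.4, 0.5]
gripper_width: 63.9
pos [ 482.5 -398.     8.6] yaw 177.97 tooly [ 0. -0. -1.] delta [-0.2  0.5 -0.6] dyaw rad 0.0006 F [ 1.  -0.4  0.5] w 63.9 t 33.8833
rotvec [0.001, 0.002, 0.001]
```

```bash
python3 -m creep '[[[0,0,0],[0,0,0],0],[[0,0,0],[0,0,0],-0.5],[[0,0,0],[0,0,0],-1],[[0,0,0],[0,0,0],-1],[[0,0,0],[0,0,0],-1],[[0,0,0],[0,0,0],-1],[[0,0,0],[0,0,0],-1],[[0,0,0],[0,0,0],-1]]'
python3 -m creep '[[[0,0,5],[0,0,0],-1],[[0,0,15],[0,0,0],-1],[[0,0,30],[0,0,0],-1],[[0,0,50],[0,0,0],-1],[[0,0,75],[0,0,0],-1],[[0,0,100],[0,0,0],-1],[[0,0,130],[0,0,0],-1],[[0,0,160],[0,0,0],-1],[[0,0,180],[0,0,0],-1],[[0,0,180],[0,0,0],-1],[[0,0,180],[0,0,0],-1]]'
python3 - <<'E'
from h import *
snap("wrist","w23")
E
python3 goal.py 525.8 -8.6 150 85.4
```

```text
clock: 34.55
position: [482.6, -398.0, 8.7]
ee_rot: [-0.013, -0.706, 0.708, 0.012]
contact_force: [1.0, 1.0, 6.1]
gripper_width: 35.2
clock: 35.47
position: [481.5, -397.4, 188.3]
ee_rot: [-0.014, -0.707, 0.707, 0.012]
contact_force: [-0.3, -0.2, -3.0]
gripper_width: 35.2
pos [ 480.6 -396.9  186.5] yaw 177.9 tooly [-0.  0. -1.] delta [ 45.2 388.3 -36.5] dyaw rad -1.6144 F [-0.4 -0.2 -3.1] w 34.6 t 35.5167
rotvec [-0.002, 0.0, -1.614]
```

View pics/w23.png

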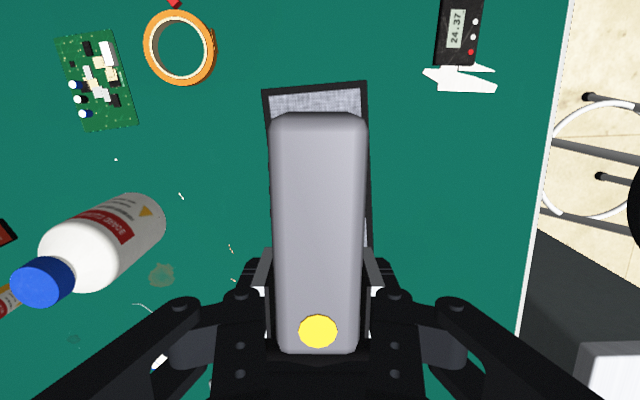

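Run:
```python
from h import *
p,d,st=load("w12"); g=p[185:400,0:200]; cv2.imwrite("pics/lab2.png",cv2.resize(g,None,fx=2.75,fy=2.75,interpolation=cv2.INTER_CUBIC)[:,:,::-1])
```

```text
(no output)
```

View pics/lab2.png

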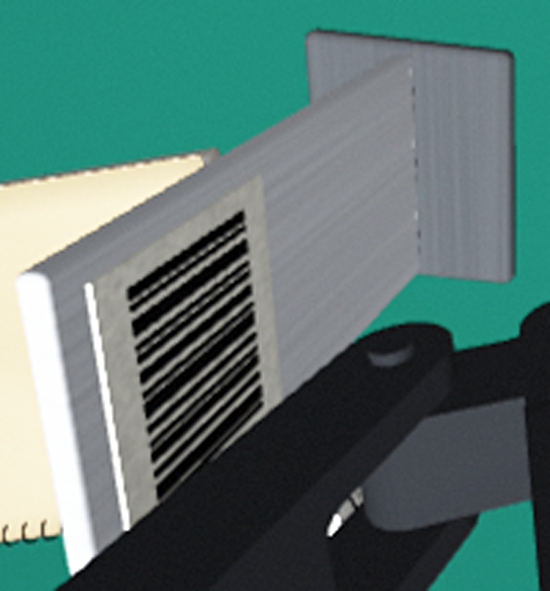

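Run:
```python
from h import *
p,d,st=load("w12")
f=lambda u,v,z:ray("wrist",(u/2.75-.3,185+v/2.75-.3),z,st)
for a,b,z in [((87,285),(127,528),141),((262,176),(282,385),89),((411,60),(418,272),8),((40,275),(88,555),150),((513,60),(513,278),6)]:
    A,B=f(*a,z),f(*b,z); e=B-A; print(A,B,"len",np.linalg.norm(e),"ang",np.degrees(np.arctan2(-e[0],e[1])))
```

```text
[693.1 -57.4 141. ] [697.8   3.3 141. ] len 60.86302700121076 ang -4.459305276184205
[692.2 -56.8  89. ] [697.2   6.1  89. ] len 63.1056967566526 ang -4.51422231193532
[693.9 -61.6   8. ] [701.   19.8   8. ] len 81.61439242715454 ang -4.977911228511931
[692.7 -65.1 150. ] [698.4   1.4 150. ] len 66.7326150591768 ang -4.9490047113571904
[660.2 -62.    6. ] [667.4  22.2   6. ] len 84.56396110769131 ang -4.898930806911499
```

```bash
python3 -m creep '[[[2,20,0],[0,0,-0.06],-1],[[5,50,0],[0,0,-0.15],-1],[[9,85,0],[0,0,-0.25],-1],[[13,120,0],[0,0,-0.36],-1],[[17,155,0],[0,0,-0.47],-1],[[21,190,0],[0,0,-0.58],-1],[[25,225,0],[0,0,-0.69],-1],[[29,260,0],[0,0,-0.8],-1],[[33,295,0],[0,0,-0.91],-1],[[37,325,0],[0,0,-1.02],-1],[[41,350,0],[0,0,-1.13],-1],[[44,370,0],[0,0,-1.22],-1]]'
python3 -m creep '[[[0,10,0],[0,0,-0.09],-1],[[0,19,0],[0,0,-0.18],-1],[[0,19,-10],[0,0,-0.27],-1],[[0,19,-25],[0,0,-0.35],-1],[[0,19,-40],[0,0,-0.398],-1],[[0,19,-55],[0,0,-0.398],-1],[[0,19,-65],[0,0,-0.398],-1],[[0,19,-70],[0,0,-0.398],-1],[[0,19,-70],[0,0,-0.398],-1],[[0,19,-70],[0,0,-0.398],-1],[[0,19,-70],[0,0,-0.398],-1]]'
python3 goal.py 525.9 -8.0 102.7 85.2
python3 - <<'E'
from h import *
snap("wrist","w24"); snap("scene","s24")
E
```

```text
clock: 36.52
position: [524.1, -25.7, 185.1]
ee_rot: [-0.415, -0.57, 0.572, 0.418]
contact_force: [-0.5, -0.5, -2.3]
gripper_width: 35.5
clock: 37.43
position: [526.0, -8.5, 117.9]
ee_rot: [0.521, 0.479, -0.479, -0.52]
contact_force: [0.1, -0.4, -2.0]
gripper_width: 35.0
pos [526.   -8.5 117.9] yaw 85.24 tooly [ 0.  0. -1.] delta [ -0.1   0.5 -15.2] dyaw rad -0.0007 F [ 0.1 -0.4 -2. ] w 35.0 t 37.4333
rotvec [-0.0, 0.001, -0.001]
```

View pics/w24.png

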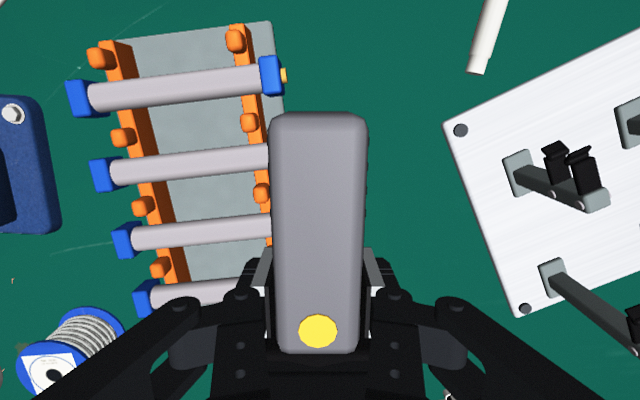

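View pics/s24.png

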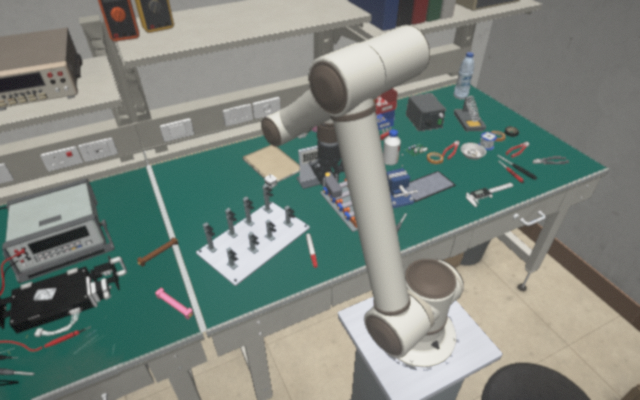

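```bash
cat > held.py <<'E'
from h import *
import sys
for f in sys.argv[1:]:
    p,d,st=load(f); C=cloud("wrist",d,st); K,T=cam("wrist",st)
    M=R.from_quat(st["ee_rot"]).as_matrix()
    Q=(C-st["position"])@M   # tool coords
    m=np.zeros((400,640),bool); m[135:310,283:355]=1
    P=Q[m&(d>0)]; A=np.c_[P[:,0],P[:,2],np.ones(len(P))]
    s,_,_,_=np.linalg.lstsq(A,P[:,1],rcond=None); 
    print(f,"top y at tcp(neg=up)",s[2].round(1),"roll,pitch deg",np.degrees(np.arctan(s[:2])).round(2))
    # edges of body in image rows
    e=[]
    g=(d>0)&(Q[...,1]<-20)&(Q[...,1]>-40)&(np.abs(Q[...,0])<30)
    for v in range(130,240,5):
        x=np.nonzero(g[v])[0]
        if len(x)>20: e.append((np.median(Q[v,x,2]),Q[v,x,0].min(),Q[v,x,0].max()))
    e=np.array(e); c=np.polyfit(e[:,0],(e[:,1]+e[:,2])/2,1); print("yaw off deg",np.degrees(np.arctan(c[0])),"lat",c[1],"width",np.mean(e[:,2]-e[:,1]))
    x=g[:,300:335].any(1); v0=np.nonzero(g[:,318])[0].min(); print("tail tool z",Q[v0:v0+4,318,2])
E
python3 held.py w23 w24
```

```text
w23 top y at tcp(neg=up) -28.6 roll,pitch deg [ 0.  -0.1]
yaw off deg 0.1610246132157736 lat 0.1437161123663547 width 35.657577701337644
tail tool z [70.6 70.3 70.  69.7]
w24 top y at tcp(neg=up) -28.7 roll,pitch deg [-0.  -0.1]
yaw off deg 0.05189732170628229 lat 0.23487551794290723 width 35.648695990418325
tail tool z [71.  70.6 70.3 70. ]
```

```bash
python3 -m creep '[[[0,0.5,-4],[0,0,0],-1],[[0,0.5,-9],[0,0,0],-1],[[0,0.5,-13],[0,0,0],-1],[[0,0.5,-14.5],[0,0,0],-1],[[0,0.5,-14.5],[0,0,0],-1],[[0,0.5,-14.5],[0,0,0],-1],[[0,0.5,-14.5],[0,0,0],-1],[[0,0.5,-14.5],[0,0,0],-1]]'
python3 goal.py 525.9 -8.0 103.3 85.2
python3 - <<'E'
from h import *
snap("wrist","w25"); snap("top","t25")
p,_,_=load("t25"); cv2.imwrite("pics/t25z.png",cv2.resize(p[110:250,200:480],None,fx=2.8,fy=2.8,interpolation=cv2.INTER_CUBIC)[:,:,::-1])
E
python3 held.py w25
```

```text
clock: 38.2
position: [525.7, -8.0, 103.0]
ee_rot: [0.52, 0.479, -0.479, -0.52]
contact_force: [0.6, -0.9, -2.3]
gripper_width: 35.1
pos [525.7  -8.  103. ] yaw 85.24 tooly [ 0.  0. -1.] delta [0.2 0.  0.3] dyaw rad -0.0007 F [ 0.6 -0.9 -2.3] w 35.1 t 38.2
rotvec [-0.0, 0.0, -0.001]
w25 top y at tcp(neg=up) -28.7 roll,pitch deg [ 0.1 -0.1]
yaw off deg 0.0733824204717592 lat 0.19820243629138426 width 35.68473134313497
tail tool z [71.  70.7 70.3 70. ]
```

View pics/t25z.png

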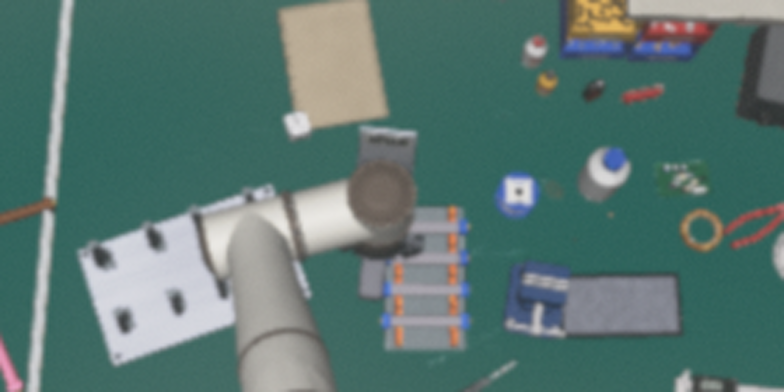

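Scanner aligned; hold still for over 3 s.

```bash
Z='[[[0,0,0],[0,0,0],-1],[[0,0,0],[0,0,0],-1],[[0,0,0],[0,0,0],-1],[[0,0,0],[0,0,0],-1],[[0,0,0],[0,0,0],-1],[[0,0,0],[0,0,0],-1],[[0,0,0],[0,0,0],-1],[[0,0,0],[0,0,0],-1],[[0,0,0],[0,0,0],-1],[[0,0,0],[0,0,0],-1],[[0,0,0],[0,0,0],-1],[[0,0,0],[0,0,0],-1]]'; true
python3 -m creep '[[[0,0,0],[0,0,0],-1],[[0,0,0],[0,0,0],-1],[[0,0,0],[0,0,0],-1],[[0,0,0],[0,0,0],-1],[[0,0,0],[0,0,0],-1],[[0,0,0],[0,0,0],-1],[[0,0,0],[0,0,0],-1],[[0,0,0],[0,0,0],-1],[[0,0,0],[0,0,0],-1],[[0,0,0],[0,0,0],-1],[[0,0,0],[0,0,0],-1],[[0,0,0],[0,0,0],-1]]'
python3 -m creep '[[[0,0,0],[0,0,0],-1],[[0,0,0],[0,0,0],-1],[[0,0,0],[0,0,0],-1],[[0,0,0],[0,0,0],-1],[[0,0,0],[0,0,0],-1],[[0,0,0],[0,0,0],-1],[[0,0,0],[0,0,0],-1],[[0,0,0],[0,0,0],-1],[[0,0,0],[0,0,0],-1],[[0,0,0],[0,0,0],-1],[[0,0,0],[0,0,0],-1],[[0,0,0],[0,0,0],-1]]'
python3 -m creep '[[[0,0,0],[0,0,0],-1],[[0,0,0],[0,0,0],-1],[[0,0,0],[0,0,0],-1],[[0,0,0],[0,0,0],-1],[[0,0,0],[0,0,0],-1],[[0,0,0],[0,0,0],-1],[[0,0,0],[0,0,0],-1],[[0,0,0],[0,0,0],-1],[[0,0,0],[0,0,0],-1],[[0,0,0],[0,0,0],-1],[[0,0,0],[0,0,0],-1],[[0,0,0],[0,0,0],-1]]'
python3 - <<'E'
from h import *
snap("wrist","w26")
E
python3 held.py w26; python3 goal.py 525.9 -8.0 103.3 85.2
```

```text
clock: 39.3
position: [525.5, -8.0, 102.8]
ee_rot: [-0.52, -0.479, 0.479, 0.52]
contact_force: [-1.2, 0.2, -2.0]
gripper_width: 35.3
clock: 40.3
position: [525.5, -8.0, 102.8]
ee_rot: [0.52, 0.479, -0.479, -0.52]
contact_force: [0.0, 0.6, -2.6]
gripper_width: 35.1
clock: 41.3
position: [525.5, -8.0, 102.8]
ee_rot: [-0.52, -0.479, 0.479, 0.52]
contact_force: [-0.4, 0.4, -1.4]
gripper_width: 34.9
w26 top y at tcp(neg=up) -28.7 roll,pitch deg [ 0.  -0.1]
yaw off deg -0.004876259322276525 lat 0.28217551133286217 width 35.64134997685887
tail tool z [71.  70.7 70.4 70. ]
pos [525.5  -8.  102.8] yaw 85.23 tooly [ 0. -0. -1.] delta [0.4 0.  0.5] dyaw rad -0.0005 F [ 0.7 -0.3 -1.1] w 35.4 t 41.35
rotvec [0.0, 0.0, -0.001]
```

```bash
python3 -m creep '[[[0,0,20],[0,0,0],-1],[[0,0,50],[0,0,0.05],-1],[[0,-5,80],[0,0,0.15],-1],[[-2,-25,85],[0,0,0.26],-1],[[-5,-55,85],[0,0,0.37],-1],[[-10,-90,85],[0,0,0.48],-1],[[-14,-125,85],[0,0,0.59],-1],[[-18,-160,85],[0,0,0.7],-1],[[-22,-195,85],[0,0,0.81],-1],[[-27,-230,85],[0,0,0.92],-1],[[-31,-260,85],[0,0,1.03],-1],[[-35,-290,85],[0,0,1.14],-1]]'
python3 -m creep '[[[-4,-28,0],[0,0,0.11],-1],[[-7,-55,0],[0,0,0.22],-1],[[-10,-76,0],[0,0,0.33],-1],[[-13,-90,0],[0,0,0.43],-1],[[-14,-93,0],[0,0,0.51],-1],[[-14,-93,-10],[0,0,0.561],-1],[[-14,-93,-35],[0,0,0.561],-1],[[-14,-93,-60],[0,0,0.561],-1],[[-14,-93,-80],[0,0,0.561],-1],[[-14,-93,-90],[0,0,0.561],-1],[[-14,-93,-90],[0,0,0.561],-1],[[-14,-93,-90],[0,0,0.561],-1]]'
python3 - <<'E'
from h import *
snap("wrist","w27")
E
python3 goal.py 476.8 -391.2 9 182.7; python3 held.py w27
```

```text
clock: 42.35
position: [489.9, -299.7, 187.7]
ee_rot: [0.178, 0.684, -0.684, -0.178]
contact_force: [0.9, 0.1, -0.5]
gripper_width: 35.2
clock: 43.35
position: [476.8, -391.3, 98.0]
ee_rot: [0.017, -0.707, 0.707, -0.017]
contact_force: [0.4, 0.4, -1.7]
gripper_width: 35.1
pos [ 477.4 -391.6   99. ] yaw -177.27 tooly [ 0. -0. -1.] delta [ -0.6   0.4 -90. ] dyaw rad -0.0005 F [ 0.2 -0.4 -1.4] w 34.9 t 43.4
rotvec [0.001, 0.002, -0.0]
w27 top y at tcp(neg=up) -28.8 roll,pitch deg [-0.  0.]
yaw off deg 0.04875534179571869 lat 0.8593413420826098 width 35.63952885003708
tail tool z [69.8 69.6 69.3 68.9]
```

View pics/w27.png

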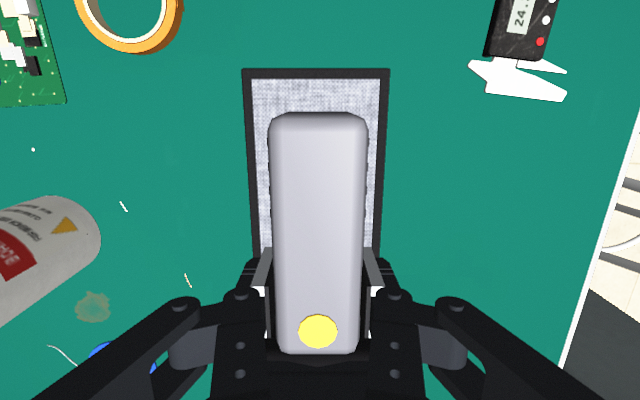

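```bash
python3 -m creep '[[[-0.5,0,-20],[0,0,0],-1],[[-0.5,0,-45],[0,0,0],-1],[[-0.5,0,-65],[0,0,0],-1],[[-0.5,0,-78],[0,0,0],-1],[[-0.5,0,-84],[0,0,0],-1],[[-0.5,0,-88],[0,0,0],-1],[[-0.5,0,-89.5],[0,0,0],-1],[[-0.5,0,-89.5],[0,0,0],-1],[[-0.5,0,-89.5],[0,0,0],-1]]'
python3 goal.py 476.8 -391.2 9 182.7
```

```text
clock: 44.15
position: [476.9, -391.5, 9.6]
ee_rot: [0.016, -0.706, 0.707, -0.017]
contact_force: [-0.1, -0.6, -1.5]
gripper_width: 34.8
pos [ 476.9 -391.5    9.6] yaw -177.29 tooly [ 0. -0. -1.] delta [-0.1  0.3 -0.6] dyaw rad -0.0002 F [-0.1 -0.6 -1.5] w 34.8 t 44.15
rotvec [0.001, 0.002, -0.0]
```

```bash
python3 -m creep '[[[0,0,-1],[0,0,0],-1],[[0,0,-1],[0,0,0],-0.1],[[0,0,-1],[0,0,0],0.1],[[0,0,-1],[0,0,0],0.4],[[0,0,-1],[0,0,0],0.4],[[0,0,-1],[0,0,0],0.4],[[0,0,-1],[0,0,0],0.4],[[0,0,10],[0,0,0],0.4],[[0,0,35],[0,0,0],0.4],[[0,0,70],[0,0,0],0.4],[[0,0,105],[0,0,0],0.4],[[0,0,140],[0,0,0],0.4]]'
python3 -m creep '[[[0,10,30],[0,0,0],0.4],[[0,30,65],[0,0,0],0.4],[[0,50,100],[0,0,0],0.4],[[0,61,130],[0,0,0],0.4],[[0,62,150],[0,0,0],0.4],[[0,62,150],[0,0,0],0.4],[[0,62,150],[0,0,0],0.4],[[0,62,150],[0,0,0],0.4]]'
python3 mat.py w28
python3 - <<'E'
from h import *
snap("top","t28"); p,_,_=load("t28"); cv2.imwrite("pics/t28z.png",cv2.resize(p[110:270,180:480],None,fx=2.6,fy=2.6,interpolation=cv2.INTER_CUBIC)[:,:,::-1])
E
```

```text
clock: 45.15
position: [475.7, -391.0, 150.6]
ee_rot: [0.017, -0.707, 0.707, -0.017]
contact_force: [0.5, -0.3, -0.4]
gripper_width: 59.6
clock: 45.82
position: [475.4, -328.7, 297.9]
ee_rot: [-0.017, 0.707, -0.707, 0.016]
contact_force: [-0.0, 0.5, -1.2]
gripper_width: 59.9
scanner ((474.84710693359375, -391.2104797363281), (50.84727096557617, 139.49095153808594), 2.1250953674316406) z 37.34614822820288
body ((476.3222351074219, -412.06689453125), (36.03271484375, 97.56380462646484), 3.1484451293945312)
axis deg 92.75130164653552
mat ((476.8150329589844, -391.4156494140625), (97.97752380371094, 187.52413940429688), 2.7472352981567383) [[423.3999938964844, -300.1000061035156], [432.3999938964844, -487.3999938964844], [530.2000122070312, -482.70001220703125], [521.2999877929688, -295.3999938964844]]
```

View pics/w28.png

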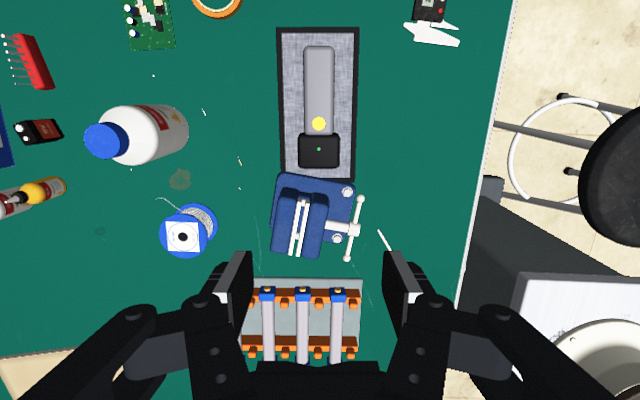

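View pics/t28z.png

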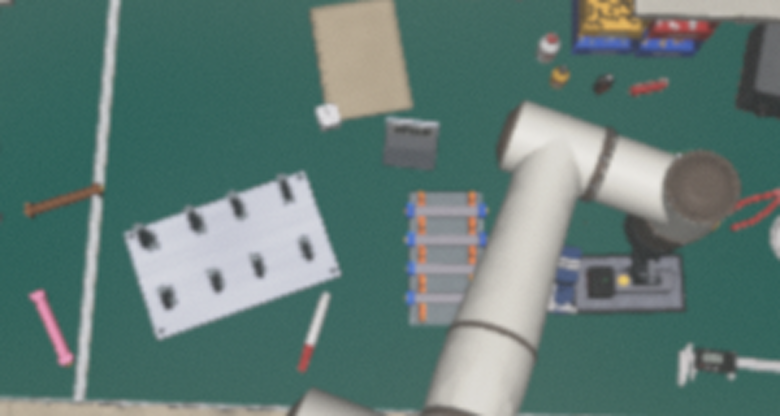

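```bash
python3 -m creep '[[[0,25,0],[0,0,0],0.4],[[0,60,0],[0,0,0],0.4],[[0,100,0],[0,0,0],0.4],[[0,140,0],[0,0,0],0.4],[[0,180,0],[0,0,0],0.4],[[0,220,0],[0,0,0],0.4],[[0,260,0],[0,0,0],0.4],[[0,290,0],[0,0,0],0.4],[[0,300,0],[0,0,0],0.4],[[0,300,0],[0,0,0],0.4],[[0,300,0],[0,0,0],0.4],[[0,300,0],[0,0,0],0.4]]'
python3 -m creep '[[[0,0,0],[0,0,0],0.4],[[0,0,0],[0,0,0],0.4],[[0,0,0],[0,0,0],0.4],[[0,0,0],[0,0,0],0.4],[[0,0,0],[0,0,0],0.4],[[0,0,0],[0,0,0],0.4],[[0,0,0],[0,0,0],0.4],[[0,0,0],[0,0,0],0.4],[[0,0,0],[0,0,0],0.4],[[0,0,0],[0,0,0],0.4],[[0,0,0],[0,0,0],0.4],[[0,0,0],[0,0,0],0.4]]'
python3 - <<'E'
from h import *
snap("wrist","w29"); snap("top","t29"); p,_,_=load("t29"); cv2.imwrite("pics/t29z.png",cv2.resize(p[110:270,180:480],None,fx=2.6,fy=2.6,interpolation=cv2.INTER_CUBIC)[:,:,::-1])
E
```

```text
clock: 46.92
position: [475.9, -29.9, 297.7]
ee_rot: [0.017, -0.707, 0.707, -0.016]
contact_force: [0.1, -0.7, -0.1]
gripper_width: 59.8
clock: 47.92
position: [476.0, -29.0, 298.3]
ee_rot: [-0.017, 0.707, -0.707, 0.017]
contact_force: [-0.0, 0.6, 0.2]
gripper_width: 59.8
```

View pics/t29z.png

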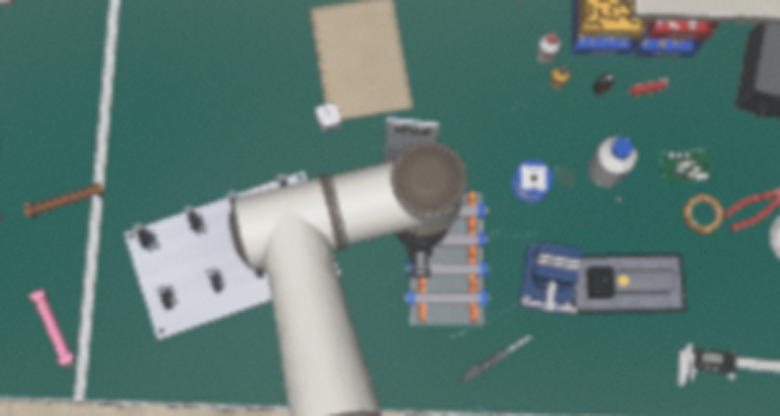

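View pics/w29.png

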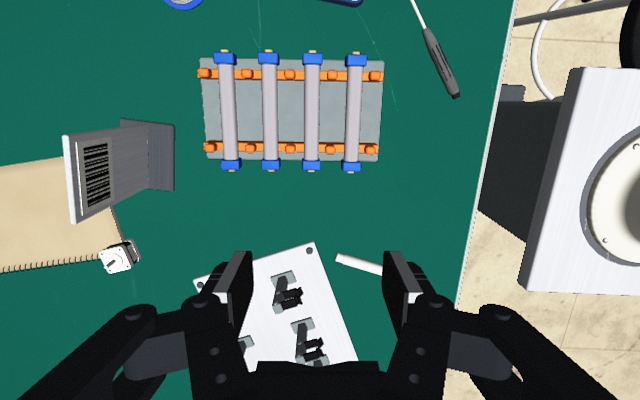

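```bash
python3 -c "
from bench import arm
print(arm.job_done(), arm.read_state()['clock'])"
```

```text
the job is handed in; nothing more can be done
the job is handed in; nothing more can be done
```

The job is done and handed in at about 48 s of robot time; the hand-in reports no verdict, so what follows is from my own checks.

- **Shafts:** All four were in the rack. I pulled each one straight forward out of its clips and laid it in its own tray slot. The end caps then measured about 50 mm high and within 1–2 mm of the slot centres, so all four are seated.
- **Scan:** I held the scanner still for more than 3 s in front of the label. By calculation its window was 100 mm away, with pointing error well under 1° on my measured label pose. That pose came from two camera views, which agreed to within about 1 mm in position and 0.5° in angle.
- **Scanner on its mat:** It lies lengthwise and right side up, facing the same way as before. It measured about 1–2 mm from the mat's centre and within about 1° of its long side.
- **Other things:** In the final pictures everything else looked to be in its place, and the robot was touching nothing. I saw no knock to the scanner and no slackening of the grip.

No check failed. Two readings were off. A depth fit of the label plate was too noisy, so I used the label's edges at their known heights instead. The whole-outline fit of the scanner differed by up to 1.6° from the fit of its body, and I used the body fit.

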